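Pack the spares tray and leave the look-alikes

ROBOT

A 6-joint arm with a two-finger parallel gripper is mounted at the origin on a cart in front of the work surface, level with it; the furniture and walls round the work are solid. World frame = base frame: x ahead of the robot, y to its left, z up, the work surface at z = 0. Lengths are in m, angles in rad, forces in N, time in s.
With the tool pointing down it reaches from about 0.3 to 0.875 m from the base axis. Payload 6.4 kg.
Tool frame: the origin (TCP) lies between the finger pads; the fingertips stand 8 mm ahead of it and the grasp point (between the pads) lies 11 mm behind it; x points along the fingers, y is the direction in which the jaws open and shut, and the axes are right-handed (so a half turn about x gives the same grasp; the last joint's range is limited). The gripper opens to 85 mm and grips with 20 to 120 N. Pads are 22 mm wide; open, the fingers measure 114 mm over their backs; the gripper's body (76 mm by 85 mm) begins 54 mm behind the grasp point. The pads swing forward as they close: fully open they stand 13 mm farther back than shut.
Start: joints at [1.128, 0.181, 1.607, -0, 1.354, -0.206], TCP at [0.135, 0.559, 0.203] pointing down, gripper open.
Joint ranges: [-2.99, 2.99], [-0.89, 2.07], [0.3, 2.58], [-1.14, 4.28], [0, 2.63], [-3.12, 3.12]. Speed limits (rad/s): [2.57, 2.57, 3.01, 3.14, 3.14, 3.14].

INTERFACE

Orientations are given as a unit quaternion [w, x, y, z].
In Python, from bench import telemetry, snapshot, camera_model, bot gives the robot as it stands.
- The arm moves only by the shell command python3 -m creep 'ROWS'. ROWS is JSON, a list that holds one entry, the list of rows, each a list of 7 numbers: the shift along the world's x, y, z in mm, then the turn, a rotation vector about the world's x, y, z in degrees, then the finger opening in mm, from 0 to 85.4. In form: [[[tx, ty, tz, wx, wy, wz, fingers], ...]]. A call has 1 to 5 rows; each row shifts and turns the pose as measured when the row begins; what a row does not reach is not made up. A row lasts 1/12 s, in which the tool goes at most 41.7 mm and 7.16 degrees, less where a joint would pass 70% of its speed; a pose out of reach is approached as far as the arm can. A call is refused whole if a number of a shift passes 41.7 or a number of a turn 7.16, either way. A call with a gripper value outside its range is refused whole. The fingers move at their own pace and stop on an object; the grip force is fixed at half the most. Time passes only in rows, so rows that do not move let the fingers close. It gives the time, the measured TCP pose, the force and the opening at its end, in the units of the state.
- telemetry.get_obs(): the state, without advancing time (a new reading comes with each control period).
- snapshot(name): name is "scene" or "top" or "wrist"; returns the picture (480x640x3 uint8, red, green, blue); there is no depth.
- camera_model(name): a dict with "camera_matrix" (3x3 intrinsics, pixels), "pose" (4x4, takes a point from camera to world coordinates). Camera axes: x right, y down, z forward; pixel columns grow to the right and rows downward; lengths in m; the calibration is good to about 2 mm. A picture is of the moment at which its call begins: read the wrist's pose just before it. camera_model takes no time and is no camera call; for the wrist camera it gives the pose at the moment of the call.
- bot.sign_off(): hands the job in, once; it reports no verdict.
The state is a dict: "time": time; "q": joint angles; "dq": joint speeds; "tau": joint torques, N m; "tool_pos": TCP position; "eef_rot": TCP orientation; "wrist_force": force on the tool from outside, world axes, zero at the start; "torque": the same for the moment, N m; "finger_gap": opening from 0.0 (shut) to 1.0 (fully open).
Only numpy, scipy, OpenCV 4.12 (cv2) and the standard library are available. Lean on these libraries where they do the work, as an engineer would, in place of code of your own. Each camera call takes 0.05 s, during which the arm holds its last target.

TASK

Pack the tray of coloured inserts with the good spares scattered on its right: the orange gear flat in the blue insert, the black clamp knob with the narrow neck upright in the yellow one, the jar with the black lid upright in the green one, and the glue stick upright in the tube of the red one. Leave the worn grey gear and the flat black ribbed cap lying where they are, and let go of everything at the end.

Things in the scene. Friction and masses are not known exactly. Their poses are not given: they have to be found in the camera images.
- gear: bright orange printed spur gear lying flat, 41 mm across, teeth 10 mm high, hub to 14 mm, about 22 g; grasp across the teeth. Origin: centre of its underside, z up. The six loose things start on the bare worktop to the robot's right, 0.095 m apart or more, centre to centre, places shuffled (the glue stick is the rightmost).
- clamp_knob: small all-black clamp knob standing on its round head, 35 mm across, with a narrower neck and button on top, 33 mm high in all, about 30 g; grasp across the head, its widest part, in the lower 18 mm. Origin: centre of its underside, z up.
- nozzle_jar: small pale jar with a black screw lid (fixed to it), 45 mm across, 43 mm high, about 60 g; the jar below the lid is 43 mm across up to 30 mm (a like jar far back on the left is not meant). Origin: centre of its underside, z up.
- glue_stick: glue stick standing upright, 27 mm across, 93 mm high, purple cap above a yellow and white body, about 45 g; grasp round it at any height. Origin: centre of its underside, z up.
- ribbed_cap: look-alike of the knob: flat black ribbed cap, 42 mm across and only 14 mm high, without a neck. Stays where it lies. Origin: centre of its underside, z up.
- worn_gear: look-alike of the orange gear: dull grey gear, 41 mm across, 14 mm high, three teeth broken off. Stays where it lies. Origin: centre of its underside, z up. All else is fixed: things on the worktop at the front edge, far left and back, 70 mm or more from the loose things, 25 mm from the tray; headphones hanging over the back right (x > 0.62, y < -0.17, z > 0.28).
- blue_insert: blue 76 mm square insert, fixed, 4 mm floor (its top 10 mm above the worktop), lip 3 mm wide and 5 mm above the floor, 70 mm square inside. Origin: centre of its underside, 6 mm above the worktop; z up, x, y along its sides. The four inserts sit two by two, centres 87 mm apart, in a low fixed grey tray (186 mm square, rim 14 mm high) on the robot's left; colours, place and yaw vary.
- yellow_insert: yellow 76 mm square insert, fixed, 4 mm floor (its top 10 mm above the worktop), lip 3 mm wide and 5 mm above the floor, 70 mm square inside. Origin: centre of its underside, 6 mm above the worktop; z up, x, y along its sides.
- green_insert: green 76 mm square insert, fixed, 4 mm floor (its top 10 mm above the worktop), lip 3 mm wide and 5 mm above the floor, 70 mm square inside. Origin: centre of its underside, 6 mm above the worktop; z up, x, y along its sides.
- red_insert: red 76 mm square insert, fixed, 4 mm floor (its top 10 mm above the worktop), lip 3 mm wide and 5 mm above the floor, 70 mm square inside. Origin: centre of its underside, 6 mm above the worktop; z up, x, y along its sides. In its middle stands an open round tube, 46 mm bore, 54 mm outside, rim 42 mm above the worktop; the glue stick stands inside it on the insert's floor.
Mind the look-alikes: they are no part of the job. Leave any pink look-alike of the clamp_knob alone.

How it is judged:
By the outcome, as a careful person would: the job done as asked, in the order asked, and still so for the second after the job is handed in, with the robot touching nothing.
It also fails if it takes over 112 s, if anything falls off the work surface, if the arm or the gripper's body presses on something with over 40 N, if the wrist force passes 120 N, or if a joint passes its speed limit or range.

## Working session

There is one attempt and no reset: what is moved stays moved. The work goes in short steps, Python scripts to look and compute and a shell command to move; the robot and the scene stay as the last step left them, time stands still between calls to the robot, and variables do not carry over. Pictures are saved under pics/ and viewed, and the job is handed in when it is done.

```bash
mkdir -p pics; ls
python3 - <<'E'
from bench import telemetry,snapshot,camera_model
import cv2,numpy as np
for n in("scene","top"):
    cv2.imwrite(f"pics/{n}0.png",snapshot(n)[:,:,::-1]); m=camera_model(n); print(n,np.round(m["camera_matrix"],1).tolist(),np.round(m["pose"],3).tolist())
o=telemetry.get_obs();print(o)
E
```

```text
pics
scene [[621.7, 0.0, 322.7], [0.0, 621.7, 233.2], [0.0, 0.0, 1.0]] [[0.869, -0.353, 0.346, 0.106], [-0.494, -0.632, 0.597, -0.746], [0.008, -0.69, -0.724, 0.984], [0.0, 0.0, 0.0, 1.0]]
top [[538.6, 0.0, 312.2], [0.0, 538.6, 236.8], [0.0, 0.0, 1.0]] [[-0.012, -0.982, 0.186, 0.297], [-1.0, 0.009, -0.019, 0.017], [0.017, -0.187, -0.982, 1.285], [0.0, 0.0, 0.0, 1.0]]
{'time': 0.1, 'q': array([ 1.12773028e+00,  1.81478698e-01,  1.60787732e+00, -7.76909891e-06,
        1.35379167e+00, -2.06273880e-01]), 'dq': array([ 1.17932583e-04, -3.72890109e-03, -1.02150606e-03,  1.04498580e-04,
        5.05055198e-05,  3.46517854e-04]), 'tau': array([ 1.25585488e-03, -4.45874190e+01, -3.52245319e+01, -1.70692192e-04,
        3.95799274e-03, -4.81912579e-06]), 'tool_pos': array([0.13462849, 0.55847893, 0.20188238]), 'eef_rot': array([ 0.70198361,  0.08300069,  0.70232928, -0.08404452]), 'wrist_force': array([-0.42976516, -0.14317678,  0.27822482]), 'torque': array([-0.02294191,  0.0048972 , -0.04372064]), 'finger_gap': 0.9987696665161774}
```

View pics/top0.png

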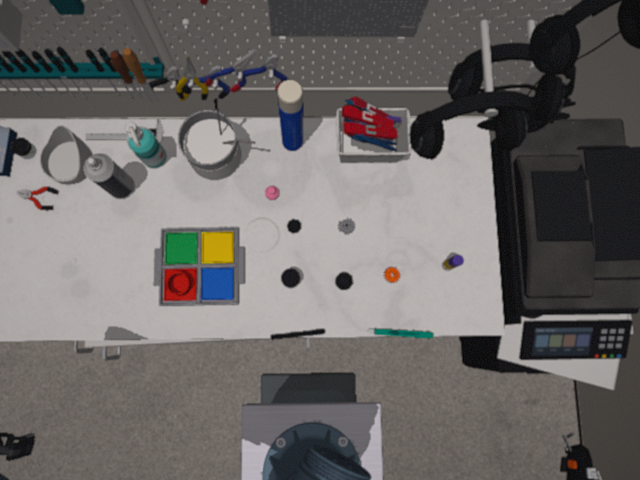

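View pics/scene0.png

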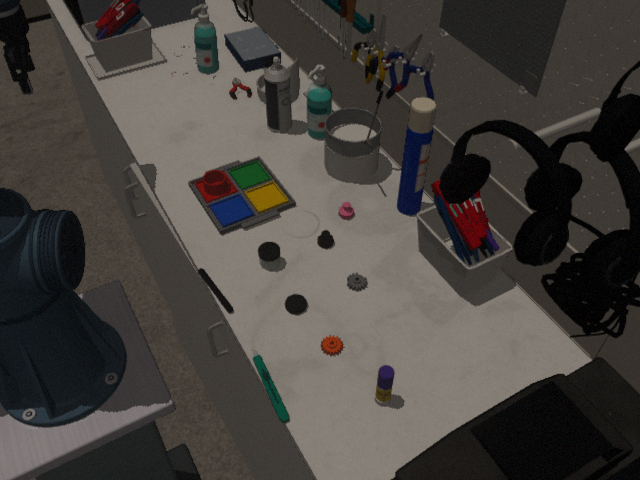

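```bash
cat > h.py <<'E'
import numpy as np,cv2
from bench import telemetry,snapshot,camera_model
def ray(name,u,v,z,M=None):
    m=M or camera_model(name);K=np.array(m["camera_matrix"]);P=np.array(m["pose"])
    d=P[:3,:3]@np.linalg.solve(K,[u,v,1.]);c=P[:3,3];return c+d*(z-c[2])/d[2]
def proj(name,p,M=None):
    m=M or camera_model(name);K=np.array(m["camera_matrix"]);P=np.array(m["pose"])
    q=K@(P[:3,:3].T@(np.array(p)-P[:3,3]));return q[:2]/q[2]
E
python3 - <<'E'
from h import *
a=cv2.imread("pics/scene0.png")[200:420,220:420];b=cv2.imread("pics/top0.png")[180:310,255:475]
a=cv2.resize(a,None,fx=2,fy=2,interpolation=2);b=cv2.resize(b,(400,236),interpolation=2)
b=cv2.copyMakeBorder(b,0,a.shape[0]-236,0,0,0);cv2.imwrite("pics/crop0.png",np.hstack([a,b]))
t=cv2.imread("pics/top0.png");M=camera_model("top");h=cv2.cvtColor(t,cv2.COLOR_BGR2HSV)
def comp(name,mask,box,z):
    x0,y0,x1,y1=box;m=np.zeros_like(mask);m[y0:y1,x0:x1]=mask[y0:y1,x0:x1]
    p=np.argwhere(m>0)[:,::-1].astype(np.float32);r=cv2.minAreaRect(p);c=p.mean(0)
    print(name,len(p),c.round(1),"rect",np.round(r[0],1),np.round(r[1],1),round(r[2],1),"xyz",ray("top",*c,z,M).round(4),ray("top",*r[0],z,M).round(4))
sat=h[...,1]>110
dark=(h[...,2]<60).astype(np.uint8)
comp("gear",(sat&(h[...,0]<15)).astype(np.uint8),(375,260,410,290),.01)
comp("knob",dark,(280,212,308,240),.015)
comp("jar",dark,(275,262,308,295),.04)
comp("cap",dark,(330,268,358,295),.012)
comp("purple",(sat&(h[...,0]>115)&(h[...,0]<160)).astype(np.uint8),(435,240,475,280),.09)
H=h[...,0]
for n,lo,hi in(("green",45,85),("yellow",18,35),("blue",100,125)):
    comp(n,(sat&(H>lo)&(H<hi)).astype(np.uint8),(155,220,245,310),.012)
comp("red",(sat&((H<8)|(H>172))).astype(np.uint8),(155,260,203,310),.012)
o=telemetry.get_obs();print(o["tool_pos"],proj("top",o["tool_pos"]))
from scipy.spatial.transform import Rotation as R
q=o["eef_rot"];print(R.from_quat(np.r_[q[1:],q[0]]).as_matrix().round(3))
E
```

```text
gear 167 [391.7 274.2] rect [392. 274.] [14. 14.] 90.0 xyz [ 0.4462 -0.1955  0.01  ] [ 0.4468 -0.1963  0.01  ]
knob 120 [293.6 225.8] rect [293.5 226. ] [12. 11.] 90.0 xyz [0.5653 0.0375 0.015 ] [0.5647 0.0378 0.015 ]
jar 254 [290.5 277.5] rect [290.5 277.5] [17. 17.] 45.0 xyz [0.4375 0.0452 0.04  ] [0.4375 0.0451 0.04  ]
cap 206 [343.6 280.6] rect [343.5 280.5] [15. 15.] 90.0 xyz [ 0.4319 -0.0803  0.012 ] [ 0.4322 -0.0799  0.012 ]
purple 99 [455.9 260.2] rect [455.5 259.5] [ 9. 13.] 90.0 xyz [ 0.467  -0.3282  0.09  ] [ 0.4687 -0.3275  0.09  ]
green 980 [180.7 248.1] rect [180.5 248.5] [31. 31.] 90.0 xyz [0.5137 0.3074 0.012 ] [0.5128 0.3078 0.012 ]
yellow 1045 [216.9 247.3] rect [217. 247.] [32. 32.] 90.0 xyz [0.5149 0.2211 0.012 ] [0.5156 0.221  0.012 ]
blue 1055 [217.  283.4] rect [217. 283.] [32. 32.] 90.0 xyz [0.4284 0.2191 0.012 ] [0.4294 0.2192 0.012 ]
red 1059 [179.9 284.2] rect [179.5 284. ] [32. 33.] 90.0 xyz [0.4275 0.3062 0.012 ] [0.4279 0.3073 0.012 ]
[0.13462849 0.55847893 0.20188238] [ 19.051149   429.43283671]
[[-0.001  0.235  0.972]
 [-0.001  0.972 -0.235]
 [-1.    -0.002 -0.   ]]
```

View pics/crop0.png

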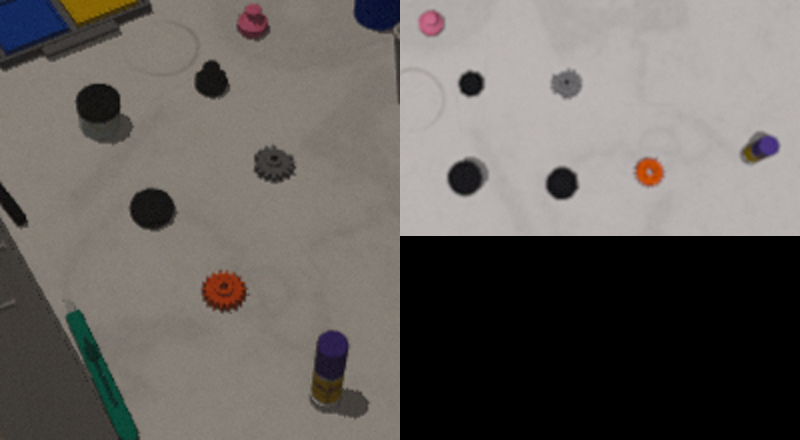

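Three black candidates in the scene picture. (326,240) has a narrow neck and button, so it is the knob. (269,255) has a pale body under a black lid, so it is the jar. (296,304) is flat, so it is the ribbed cap and stays. The toothed orange gear at (332,345) is the good one and the grey one at (357,282) is worn. The pink knob is at (346,211) and stays. The crop confirms all of this. I'll go to the tray first for a wrist view on the way to the gear.

```bash
python3 -m creep '[[[29,-26,0,0,0,2.7,85],[29,-26,0,0,0,2.7,85],[29,-26,0,0,0,2.7,85],[29,-26,0,0,0,2.7,85],[29,-26,0,0,0,2.7,85]]]'; python3 -m creep '[[[29,-26,0,0,0,0,85],[29,-26,0,0,0,0,85],[29,-26,0,0,0,0,85],[29,-26,0,0,0,0,85],[0,0,0,0,0,0,85]]]'
python3 - <<'E'
from h import *
print(np.round(camera_model("wrist")["pose"],3).tolist(),camera_model("wrist")["camera_matrix"]);np.save("w1.npy",camera_model("wrist")["pose"])
cv2.imwrite("pics/w1.png",snapshot("wrist")[:,:,::-1])
E
```

```text
time: 0.52
tool_pos: [0.2763, 0.4267, 0.1994]
eef_rot: [0.705, -0.009, 0.709, 0.007]
wrist_force: [1.1, 0.5, -0.7]
finger_gap: 0.997
time: 0.93
tool_pos: [0.3998, 0.3118, 0.1981]
eef_rot: [0.706, -0.009, 0.709, 0.005]
wrist_force: [-0.5, -0.1, 0.4]
finger_gap: 0.996
[[-0.02, 0.959, 0.282, 0.329], [1.0, 0.021, 0.0, 0.311], [-0.006, 0.282, -0.959, 0.369], [0.0, 0.0, 0.0, 1.0]] [[365.22282023   0.         313.0610787 ]
 [  0.         365.22282023 244.98612469]
 [  0.           0.           1.        ]]
```

View pics/w1.png

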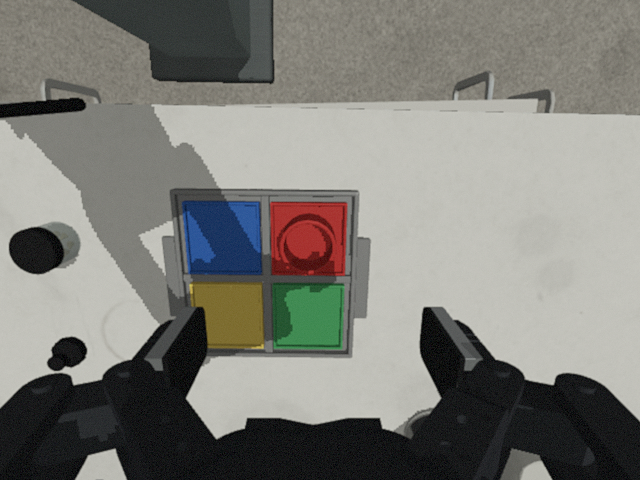

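```bash
python3 - <<'E'
from h import *
M=dict(camera_matrix=camera_model("wrist")["camera_matrix"],pose=np.load("w1.npy"))
h=cv2.cvtColor(cv2.imread("pics/w1.png"),cv2.COLOR_BGR2HSV);H=h[...,0];s=(h[...,1]>100)&(h[...,2]>40)
roi=np.zeros(s.shape,bool);roi[185:365,168:362]=1
for n,m in(("green",(H>45)&(H<85)),("yellow",(H>15)&(H<35)),("blue",(H>100)&(H<130)),("red",(H<8)|(H>172))):
    mm=cv2.morphologyEx((m&s&roi).astype(np.uint8),cv2.MORPH_OPEN,np.ones((3,3)))
    p=np.argwhere(mm)[:,::-1].astype(np.float32);x0,y0=p.min(0);x1,y1=p.max(0);r=cv2.minAreaRect(p)
    print(n,x0,y0,x1,y1,ray("wrist",(x0+x1)/2,(y0+y1)/2,.014,M).round(4),np.round(r[2],1),"size",(ray("wrist",x1,y1,.014,M)-ray("wrist",x0,y0,.014,M)).round(4))
print("cross",ray("wrist",267.5,278.5,.014,M))
print("knob base,jar lid top",ray("wrist",68,352,.01,M),ray("wrist",36,249.5,.043,M))
E
python3 -m creep '[[[8,-40,0,0,0,-0.2,85],[8,-40,0,0,0,0.3,85],[8,-40,0,0,0,0.3,85],[0,-41,0,0,0,0.3,85],[0,-41,0,0,0,0,85]]]'; python3 -m creep '[[[0,-41,0,0,0,0,85],[0,-41,0,0,0,0,85],[0,-41,0,0,0,0,85],[0,-41,0,0,0,0,85],[0,-41,0,0,0,0,85]]]'
```

```text
green 273.0 283.0 343.0 348.0 [0.5126 0.3071 0.014 ] 90.0 size [0.0755 0.0766 0.    ]
yellow 190.0 282.0 263.0 348.0 [0.5141 0.2194 0.014 ] 90.0 size [0.0768 0.0751 0.    ]
blue 182.0 201.0 261.0 274.0 [0.4277 0.2183 0.014 ] -0.0 size [0.0748 0.0761 0.    ]
red 270.0 202.0 346.0 275.0 [0.4268 0.3056 0.014 ] 90.0 size [0.0747 0.078  0.    ]
cross [0.47096925 0.26412918 0.014     ]
knob base,jar lid top [0.56647678 0.03729351 0.01      ] [0.43513617 0.0508743  0.043     ]
time: 1.4
tool_pos: [0.4169, 0.1171, 0.1964]
eef_rot: [0.703, -0.017, 0.71, 0.017]
wrist_force: [1.1, 0.1, -0.2]
finger_gap: 0.998
time: 1.82
tool_pos: [0.413, -0.0902, 0.1958]
eef_rot: [0.703, -0.019, 0.71, 0.021]
wrist_force: [1.0, 0.1, 0.5]
finger_gap: 0.998
```

```bash
cat >> h.py <<'E'
from scipy.spatial.transform import Rotation as R
def go(x,y,z,yaw=0):
    o=telemetry.get_obs();q=o["eef_rot"];A=R.from_quat(np.r_[q[1:],q[0]])
    T=R.from_euler('z',yaw,degrees=True)*R.from_matrix([[0,0,1],[0,1,0],[-1,0,0]])
    print("t",round(o["time"],2),"shift mm",((np.array([x,y,z])-o["tool_pos"])*1000).round(1),"turn deg",np.degrees((T*A.inv()).as_rotvec()).round(2),"F",o["wrist_force"].round(1),"gap",round(o["finger_gap"]*85.4,1),"q6",o["q"][5].round(2))
E
python3 -m creep '[[[8,-30,-5,0,0,0,85],[8,-30,-5,0,0,0,85],[8,-30,-5,0,0,0,85],[0,0,0,0,0,0,85]]]'
python3 - <<'E'
from h import *
go(.446,-.196,.1)
np.save("w2.npy",camera_model("wrist")["pose"])
cv2.imwrite("pics/w2.png",snapshot("wrist")[:,:,::-1])
E
```

```text
time: 2.15
tool_pos: [0.4373, -0.1867, 0.1804]
eef_rot: [0.704, -0.019, 0.709, 0.02]
wrist_force: [-0.7, -0.3, -0.3]
finger_gap: 0.992
t 2.15 shift mm [  8.7  -9.3 -80.4] turn deg [-0.05 -0.42 -3.12] F [-0.7 -0.3 -0.3] gap 84.7 q6 -2.28
```

View pics/w2.png

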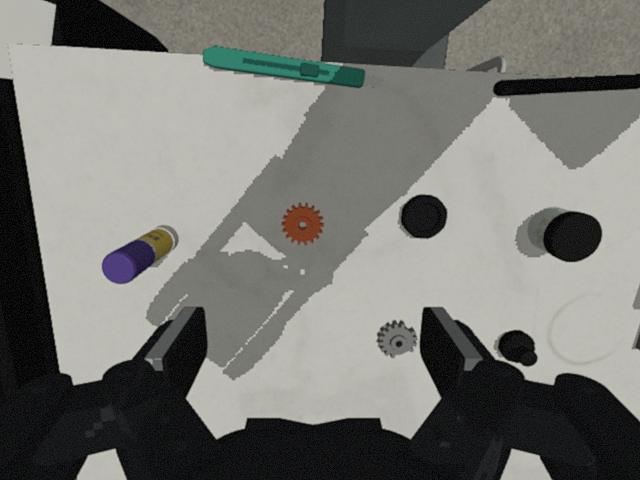

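Run:
```python
from h import *
M=dict(camera_matrix=camera_model("wrist")["camera_matrix"],pose=np.load("w2.npy"))
h=cv2.cvtColor(cv2.imread("pics/w2.png"),cv2.COLOR_BGR2HSV)
m=((h[...,0]<15)&(h[...,1]>120)).astype(np.uint8);m[:190]=0;m[260:]=0;m[:,:260]=0;m[:,345:]=0
p=np.argwhere(m)[:,::-1].astype(np.float32);c,r=cv2.minEnclosingCircle(p)
print(c,r,ray("wrist",*c,.008,M),"base glue",ray("wrist",166,238,0.0,M),"glue top",ray("wrist",121,267,.093,M))
print("knob head",ray("wrist",515,345,.01,M),"jar lid",ray("wrist",572.5,236.5,.043,M),"cap",ray("wrist",423,216,.012,M),"worn",ray("wrist",397,339,.012,M))
```

```text
(302.0479431152344, 223.6506805419922) 20.874507904052734 [ 0.44608586 -0.19726781  0.008     ] base glue [ 0.46986104 -0.33220504  0.        ] glue top [ 0.46717387 -0.32996276  0.093     ]
knob head [0.56499639 0.03404443 0.01      ] jar lid [0.43681547 0.04020744 0.043     ] cap [ 0.43158767 -0.08312904  0.012     ] worn [ 0.56341135 -0.09224325  0.012     ]
```

```bash
python3 -m creep '[[[2,-3,-30,0,0,-1,65],[2,-3,-30,0,0,-1,65],[2,-3,-30,0,0,-1,65],[2,0,-20,0,-0.4,0,65],[0,0,0,0,0,0,65]]]'
python3 - <<'E'
from h import *
go(.446,-.1965,.03)
cv2.imwrite("pics/w3.png",snapshot("wrist")[:,:,::-1])
E
```

```text
time: 2.62
tool_pos: [0.4466, -0.1857, 0.0687]
eef_rot: [0.708, -0.0, 0.706, 0.003]
wrist_force: [-0.1, 1.0, 0.7]
finger_gap: 0.76
t 2.62 shift mm [ -0.6 -10.8 -38.7] turn deg [-0.22  0.14 -0.28] F [-0.1  1.   0.7] gap 64.9 q6 -2.22
```

View pics/w3.png

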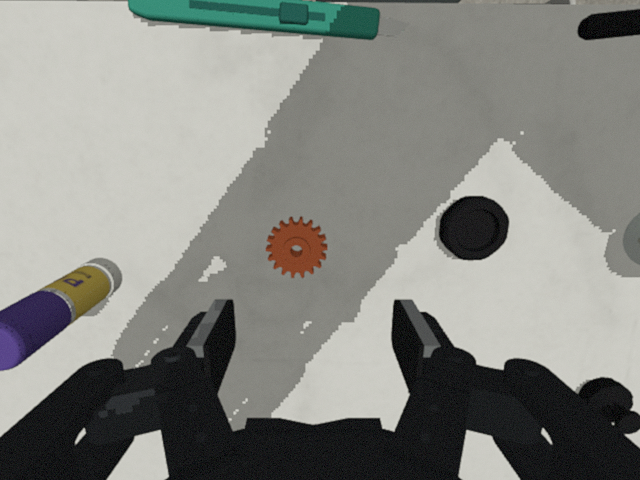

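Run:
```python
from h import *
M=camera_model("wrist");K=M["camera_matrix"];P=M["pose"];o=telemetry.get_obs()
for v in(300,337):
  for s in(157,160,163):
    d=K[0,0]*64.9e-3/s
    p=P@np.r_[np.linalg.solve(K,[313.5,v,1])*d,1];print(v,s,((p[:3]-o["tool_pos"])*1000).round(1))
cv2.imwrite("pics/w3c.png",cv2.resize(cv2.imread("pics/w3.png")[280:390,160:460],None,fx=2.6,fy=2.6,interpolation=2))
```

```text
300 157 [-6.6 -0.4 32.7]
300 160 [-7.8 -0.4 35.2]
300 163 [-9.  -0.4 37.7]
337 157 [ 8.  -0.3 37.1]
337 160 [ 6.5 -0.4 39.6]
337 163 [ 5.1 -0.4 42. ]
```

View pics/w3c.png

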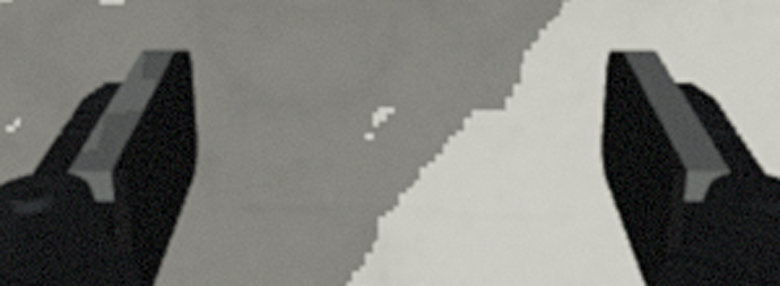

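Run:
```python
from h import *
o=telemetry.get_obs();p=o["tool_pos"]
print("gear",ray("wrist",297,247.5,.008))
s=snapshot("scene")[:,:,::-1].copy()
u,v=proj("scene",p);print(u,v,p)
f=3
c=s[250:450,230:460];c=cv2.resize(c,None,fx=f,fy=f,interpolation=2)
for z,col in((0,(0,0,255)),(-.008,(0,255,0)),(.036,(255,0,0))):
  for dy in(-.0325,.0325):
    u,v=proj("scene",p+[0,dy,z]);cv2.circle(c,(int((u-230)*f),int((v-250)*f)),3,col,-1)
cv2.imwrite("pics/s3.png",c)
```

```text
gear [ 0.44722265 -0.19696997  0.008     ]
329.8846014966904 320.37201528648256 [ 0.4471176  -0.18597479  0.0702883 ]
```

View pics/s3.png

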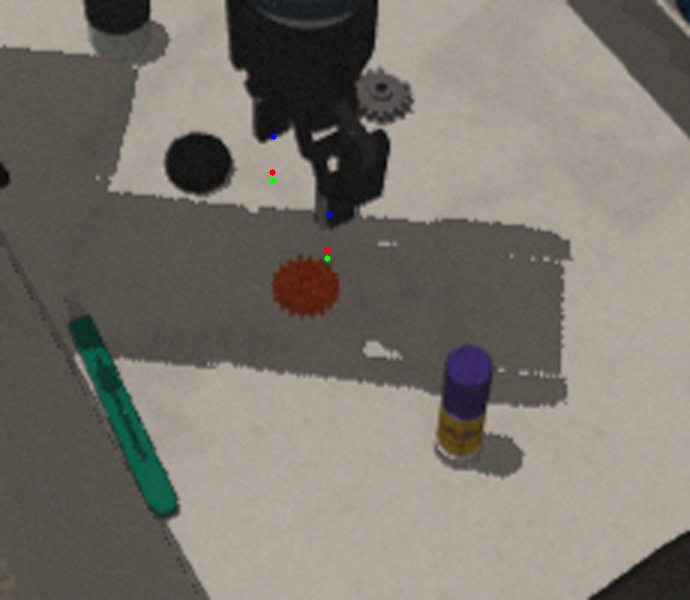

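The wrist and scene views agree that the fingertips stand about 35 mm above the reported TCP, not 8 mm below it. I'll descend in stages and check with the cameras.

```bash
python3 -m creep '[[[-0.5,-6,-20,0,0,0,54],[-0.5,-6,-20,0,0,0,54],[0,0,0,0,0,0,54],[0,0,0,0,0,0,54]]]'
cat >> h.py <<'E'
def tip(fn):
    o=telemetry.get_obs();p=o["tool_pos"];g=o["finger_gap"]*.0854/2
    s=snapshot("scene")[:,:,::-1].copy();f=5
    q=o["eef_rot"];Y=R.from_quat(np.r_[q[1:],q[0]]).as_matrix()[:,1]
    u0,v0=(proj("scene",p)-[75,65]).astype(int);u0=max(u0,0);v0=max(v0,0)
    c=cv2.resize(s[v0:v0+115,u0:u0+150],None,fx=f,fy=f,interpolation=2)
    for z in(0,.02,.04):
      for d in(-1,1):
        u,v=proj("scene",p+Y*g*d+[0,0,z]);cv2.circle(c,(int((u-u0)*f),int((v-v0)*f)),2,(0,int(z*6000),255),-1)
    cv2.imwrite(fn,c)
E
python3 - <<'E'
from h import *
go(.4465,-.1968,-.01)
tip("pics/s4.png")
cv2.imwrite("pics/w4.png",snapshot("wrist")[:,:,::-1])
E
```

```text
time: 3.05
tool_pos: [0.4531, -0.1995, 0.0396]
eef_rot: [0.713, -0.006, 0.702, 0.002]
wrist_force: [0.9, 0.0, 0.7]
finger_gap: 0.632
t 3.05 shift mm [ -6.6   2.7 -49.6] turn deg [ 0.35  0.89 -0.6 ] F [0.9 0.  0.7] gap 53.9 q6 -2.24
```

View pics/s4.png

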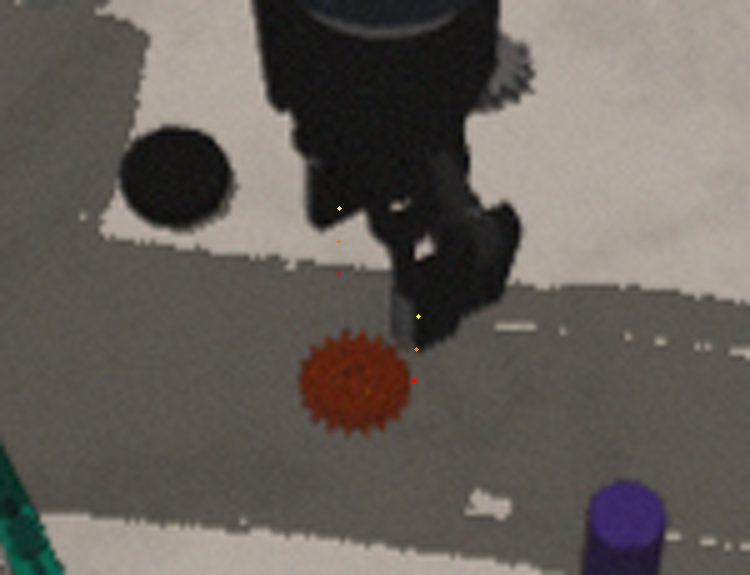

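View pics/w4.png

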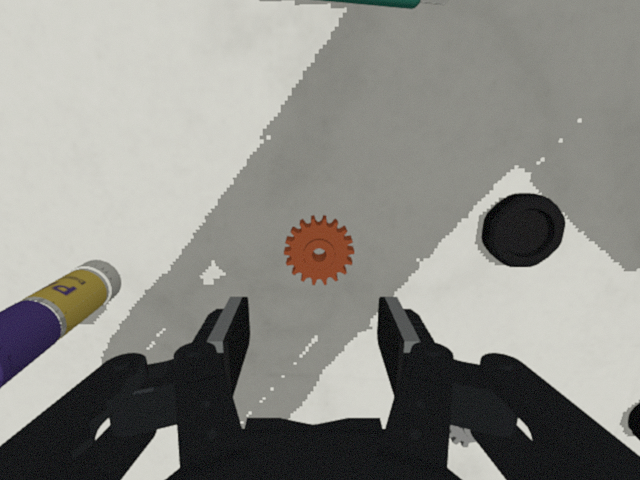

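```bash
python3 -m creep '[[[0,0,-12,0,0.9,-0.6,54],[0,0,-10,0,0,0,54],[0,0,0,0,0,0,54],[0,0,0,0,0,0,54]]]'
python3 - <<'E'
from h import *
go(.4465,-.1968,-.01)
go(.4465,-.1968,-.01)
print(ray("wrist",319,250,.009))
tip("pics/s5.png")
w=snapshot("wrist")[:,:,::-1]
h=cv2.cvtColor(w,cv2.COLOR_BGR2HSV);m=((h[...,0]<15)&(h[...,1]>120)).astype(np.uint8);m=cv2.morphologyEx(m,cv2.MORPH_OPEN,np.ones((3,3)))
c,r=cv2.minEnclosingCircle(np.argwhere(m)[:,::-1].astype(np.float32));print(c,r,ray("wrist",*c,.008))
cv2.imwrite("pics/w5.png",w)
go(.4465,-.1968,-.01)
E
```

```text
time: 3.48
tool_pos: [0.4569, -0.2008, 0.0229]
eef_rot: [0.71, -0.005, 0.704, -0.004]
wrist_force: [0.5, 0.7, 0.7]
finger_gap: 0.633
t 3.48 shift mm [-10.4   4.  -32.9] turn deg [ 0.69  0.43 -0.1 ] F [0.5 0.7 0.7] gap 54.0 q6 -2.22
t 3.48 shift mm [-10.4   4.  -32.9] turn deg [ 0.69  0.43 -0.1 ] F [0.5 0.7 0.7] gap 54.0 q6 -2.22
[ 0.4433331  -0.19833724  0.009     ]
(321.3002624511719, 254.31936645507812) 38.231361389160156 [ 0.44587447 -0.19708932  0.008     ]
t 3.58 shift mm [-10.2   4.  -32.8] turn deg [ 0.68  0.43 -0.09] F [-0.   1.  -0.2] gap 54.2 q6 -2.22
```

View pics/s5.png

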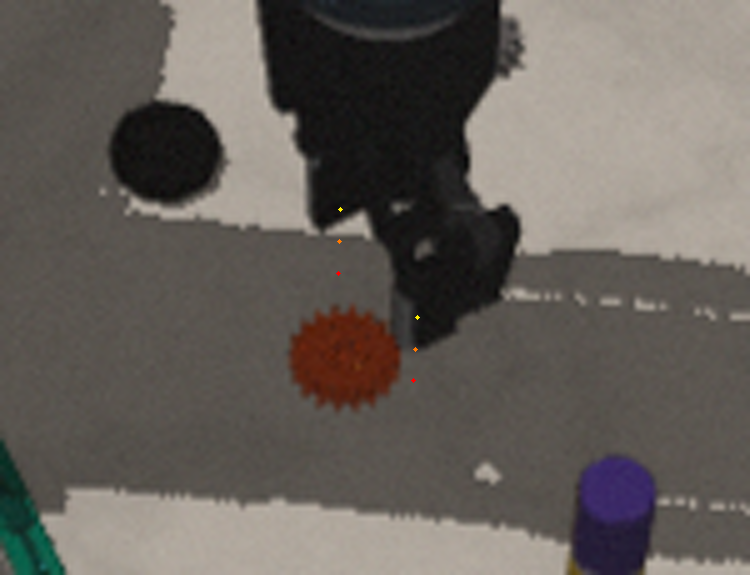

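View pics/w5.png

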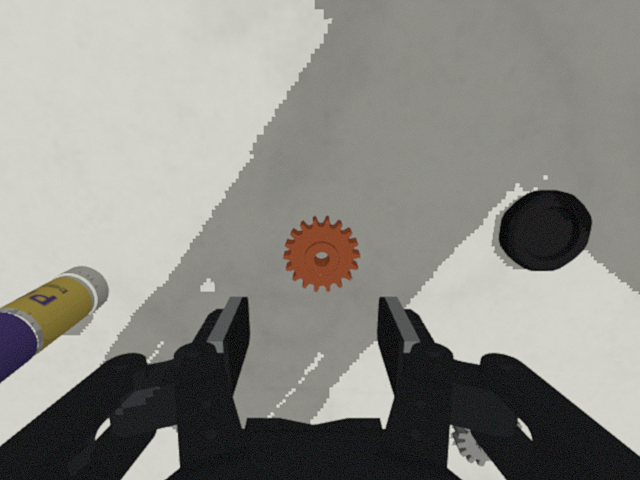

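```bash
python3 -c "
from bench import telemetry as t
o=t.get_obs();print(o['q'],o['dq'],o['tau'])"; python3 -m creep '[[[-8,3,0,0.7,0.4,0,54],[0,0,0,0,0,0,54],[0,0,0,0,0,0,54]]]'; python3 -c "
from h import *
go(.4465,-.1968,-.01)
o=telemetry.get_obs();print(o['q'],o['dq'],o['tau'])"
```

```text
[-0.64914639  0.25436782  1.93290011 -0.00615991  0.94120685 -2.21789354] [-4.95817589e-03  3.38542528e-06  3.63355128e-04 -2.44021064e-03
 -1.31165835e-03 -8.66862176e-04] [ 5.06047835e-02 -3.98984706e+01 -2.69686693e+01 -1.14596306e-02
 -7.19818496e-02 -3.91310678e-03]
time: 3.83
tool_pos: [0.4482, -0.1978, 0.0239]
eef_rot: [0.707, -0.0, 0.707, 0.001]
wrist_force: [0.3, -0.1, 0.1]
finger_gap: 0.634
t 3.83 shift mm [ -1.7   1.  -33.9] turn deg [-0.05  0.05 -0.11] F [ 0.3 -0.1  0.1] gap 54.1 q6 -2.23
[-6.59329138e-01  2.42312734e-01  1.94538765e+00  1.56803379e-03
  9.53745827e-01 -2.23295471e+00] [-0.00859792 -0.01429844  0.01652666  0.00280706  0.01695081 -0.00913357] [ 1.14597667e-01 -3.90446234e+01 -2.65017325e+01  1.44753826e-02
  7.44554750e-02 -1.65312382e-02]
```

```bash
python3 -m creep '[[[-2,1,-10,0,0,0,54],[-2,0.5,-10,0,0,0,54],[-2,0,-10,0,0,0,54],[0,0,0,0,0,0,54],[0,0,0,0,0,0,54]]]'
python3 - <<'E'
from h import *
go(.4465,-.1968,-.01)
tip("pics/s6.png")
cv2.imwrite("pics/w6.png",snapshot("wrist")[:,:,::-1])
E
```

```text
time: 4.25
tool_pos: [0.4408, -0.196, -0.0094]
eef_rot: [0.707, -0.0, 0.707, 0.001]
wrist_force: [0.9, 0.2, 0.1]
finger_gap: 0.632
t 4.25 shift mm [ 5.7 -0.8 -0.6] turn deg [-0.07  0.04 -0.08] F [0.9 0.2 0.1] gap 53.9 q6 -2.24
```

View pics/s6.png

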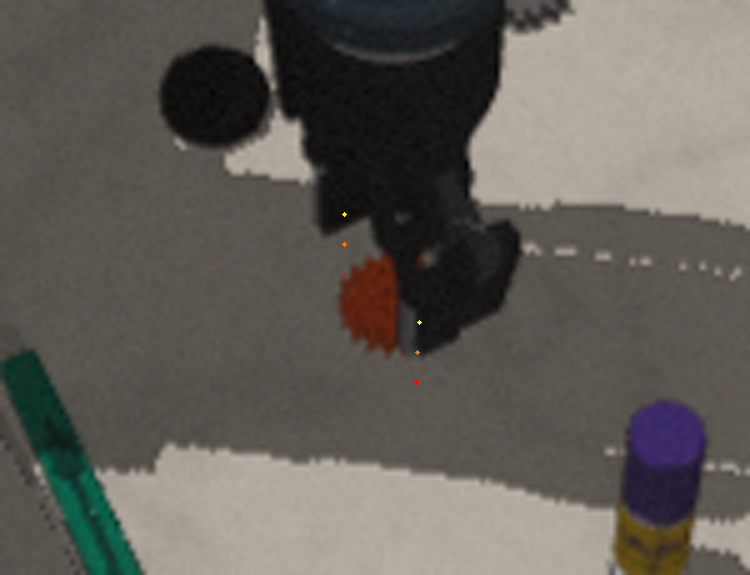

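View pics/w6.png

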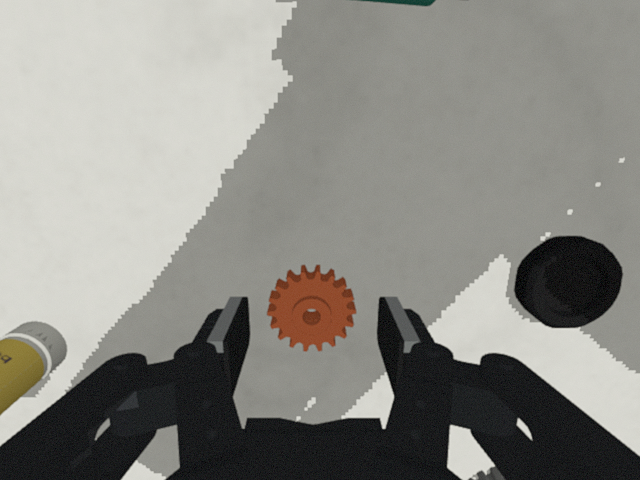

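```bash
python3 -m creep '[[[5,-1,-9,0,0,0,54],[0,0,-9,0,0,0,54],[0,0,0,0,0,0,54],[0,0,0,0,0,0,54]]]'
python3 - <<'E'
from h import *
go(.4465,-.1968,-.03)
tip("pics/s7.png")
cv2.imwrite("pics/w7.png",snapshot("wrist")[:,:,::-1])
E
```

```text
time: 4.68
tool_pos: [0.447, -0.1977, -0.0271]
eef_rot: [0.708, -0.001, 0.706, 0.001]
wrist_force: [0.4, -0.6, 0.3]
finger_gap: 0.633
t 4.68 shift mm [-0.5  0.9 -2.9] turn deg [ 0.01  0.13 -0.09] F [ 0.4 -0.6  0.3] gap 54.1 q6 -2.23
```

View pics/s7.png

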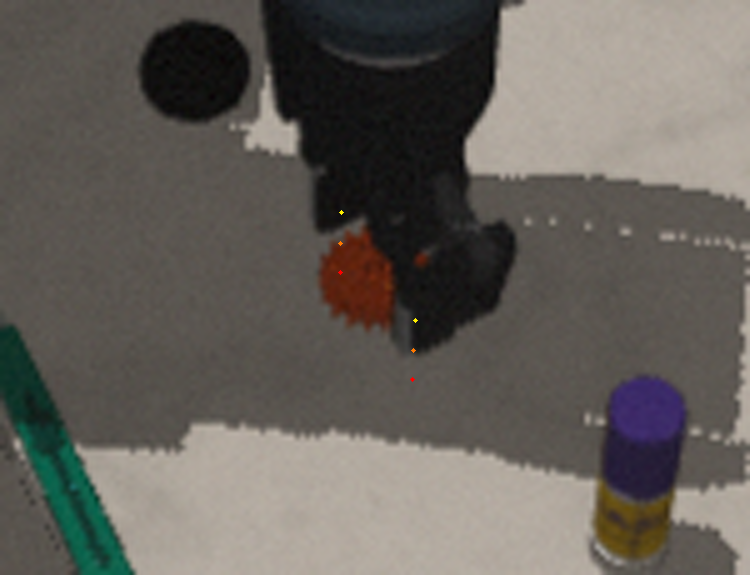

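View pics/w7.png

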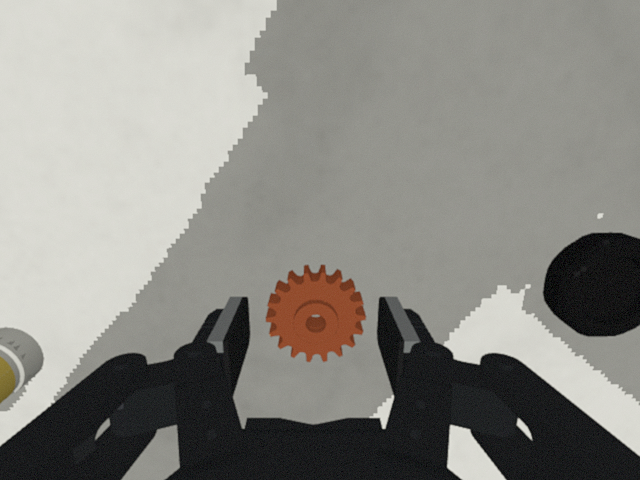

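```bash
python3 -m creep '[[[-0.5,1,-5,0,0,0,54],[0,0,0,0,0,0,50],[0,0,0,0,0,0,46]]]';python3 -m creep '[[[0,0,0,0,0,0,38],[0,0,0,0,0,0,38],[0,0,0,0,0,0,38],[0,0,0,0,0,0,38]]]'
python3 - <<'E'
from h import *
go(.4465,-.1968,-.03)
cv2.imwrite("pics/w8.png",snapshot("wrist")[:,:,::-1])
E
```

```text
time: 5.03
tool_pos: [0.4473, -0.1971, -0.0309]
eef_rot: [0.709, -0.001, 0.706, 0.0]
wrist_force: [0.4, 1.4, 4.8]
finger_gap: 0.538
time: 5.37
tool_pos: [0.4484, -0.1975, -0.0292]
eef_rot: [0.709, -0.002, 0.705, -0.0]
wrist_force: [-0.0, 0.0, 0.0]
finger_gap: 0.452
t 5.37 shift mm [-1.9  0.7 -0.8] turn deg [ 0.15  0.37 -0.1 ] F [-0.  0.  0.] gap 38.6 q6 -2.23
```

View pics/w8.png

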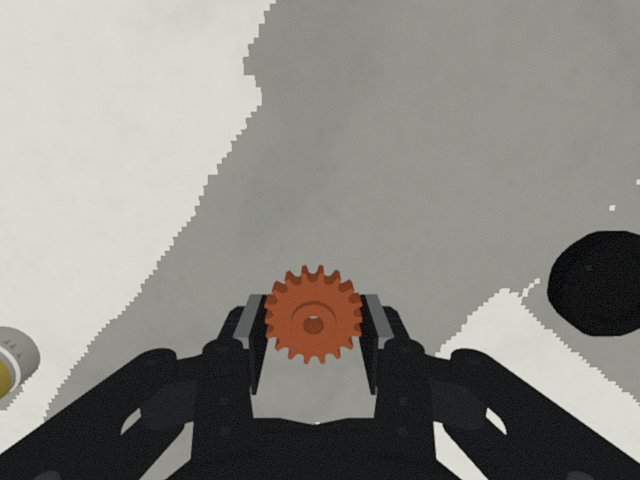

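```bash
python3 -m creep '[[[0,0,0,0,0,0,25],[0,0,0,0,0,0,25],[0,0,0,0,0,0,25],[0,0,0,0,0,0,25]]]';  python3 - <<'E'
from h import *
go(.4465,-.1968,-.03)
w=snapshot("wrist")[:,:,::-1]
cv2.imwrite("pics/w9.png",cv2.resize(w[240:400,200:430],None,fx=3.4,fy=3.4,interpolation=2))
E
```

```text
time: 5.75
tool_pos: [0.4481, -0.1974, -0.0296]
eef_rot: [0.709, -0.001, 0.705, -0.0]
wrist_force: [0.2, -0.4, 2.3]
finger_gap: 0.438
t 5.75 shift mm [-1.6  0.6 -0.4] turn deg [ 0.12  0.34 -0.09] F [ 0.2 -0.4  2.3] gap 37.4 q6 -2.23
```

View pics/w9.png

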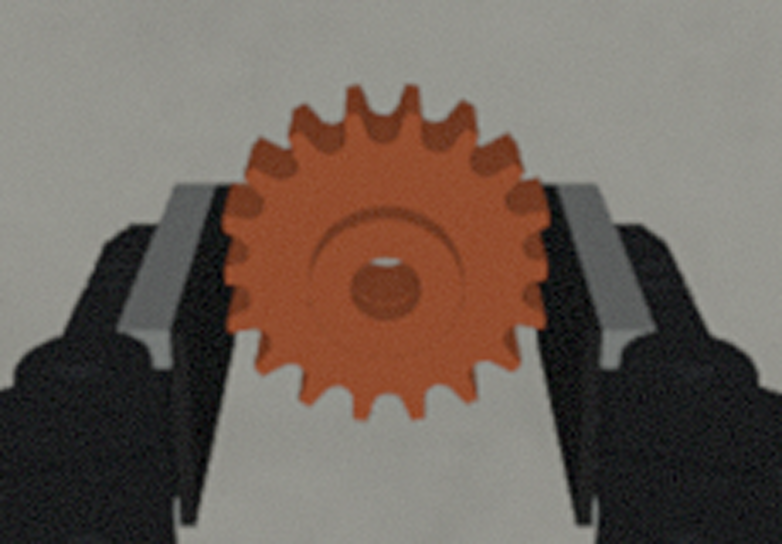

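```bash
python3 -m creep '[[[0,0,0,0,0,0,48],[0,0,0,0,0,0,48],[0,0,6,0,0,0,48],[0,0,0,0,0,0,48],[0,0,0,0,0,0,25]]]'; python3 -m creep '[[[0,0,0,0,0,0,25],[0,0,0,0,0,0,25],[0,0,0,0,0,0,25],[0,0,0,0,0,0,25],[0,0,0,0,0,0,25]]]';  python3 - <<'E'
from h import *
go(.4465,-.1968,-.03)
E
```

```text
time: 6.22
tool_pos: [0.4477, -0.1972, -0.0232]
eef_rot: [0.709, -0.001, 0.705, -0.0]
wrist_force: [-5.8, 4.3, 17.6]
finger_gap: 0.44
time: 6.63
tool_pos: [0.4478, -0.1973, -0.0228]
eef_rot: [0.709, -0.001, 0.705, -0.0]
wrist_force: [-0.6, -0.2, -0.5]
finger_gap: 0.426
t 6.63 shift mm [-1.3  0.5 -7.2] turn deg [ 0.12  0.32 -0.1 ] F [-0.6 -0.2 -0.5] gap 36.3 q6 -2.23
```

```bash
python3 -m creep '[[[0,0,15,0,0,0,25],[0,0,20,0,0,0,25],[0,0,20,0,0,0,25],[0,0,0,0,0,0,25]]]';  python3 - <<'E'
from h import *
go(.4465,-.1968,.07)
w=snapshot("wrist")[:,:,::-1]
cv2.imwrite("pics/w10.png",cv2.resize(w[240:400,200:430],None,fx=3.4,fy=3.4,interpolation=2))
tip("pics/s10.png")
E
```

```text
time: 6.97
tool_pos: [0.4458, -0.1959, 0.032]
eef_rot: [0.708, -0.0, 0.707, 0.001]
wrist_force: [0.6, -0.2, -0.2]
finger_gap: 0.427
t 6.97 shift mm [ 0.7 -0.9 38. ] turn deg [-0.07  0.07 -0.08] F [ 0.6 -0.2 -0.2] gap 36.4 q6 -2.23
```

View pics/w10.png

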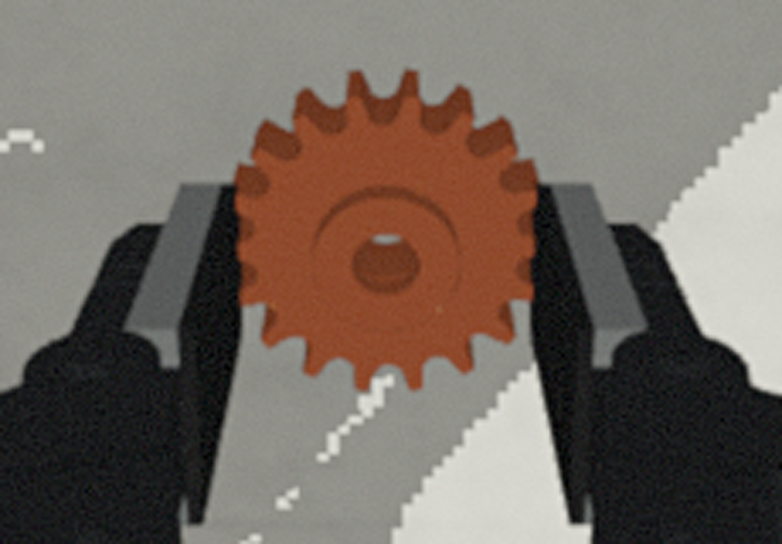

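View pics/s10.png

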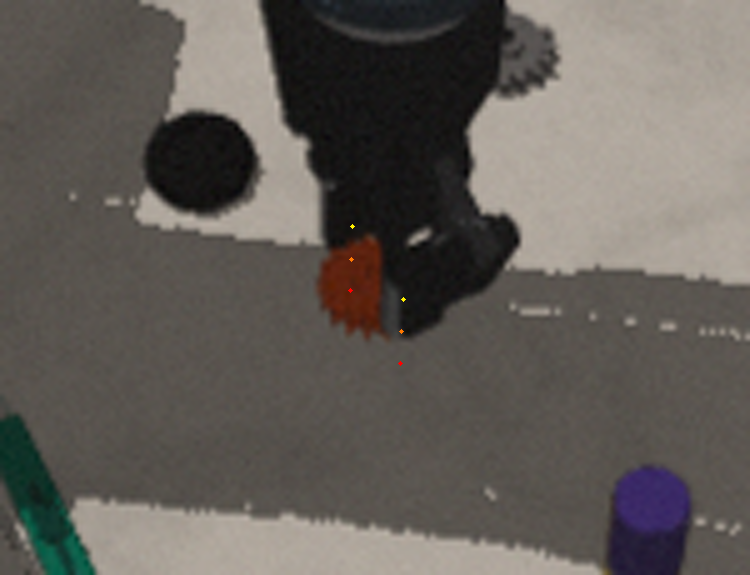

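```bash
python3 -m creep '[[[0,5,30,0,0,0,25],[0,30,20,0,0,0,25],[-2,38,0,0,0,0,25],[-2,38,0,0,0,0,25],[-2,38,0,0,0,0,25]]]'; python3 -m creep '[[[-2,38,0,0,0,0,25],[-2,38,0,0,0,0,25],[-2,38,0,0,0,0,25],[-2,38,0,0,0,0,25],[-2,38,0,0,0,0,25]]]'
python3 - <<'E'
from h import *
go(.4295,.2185,.03)
E
```

```text
time: 7.48
tool_pos: [0.4359, -0.0463, 0.0758]
eef_rot: [0.705, 0.006, 0.709, -0.002]
wrist_force: [0.3, 0.0, 1.1]
finger_gap: 0.425
time: 7.9
tool_pos: [0.4198, 0.1522, 0.0703]
eef_rot: [0.702, 0.007, 0.712, -0.003]
wrist_force: [0.7, 0.1, -0.8]
finger_gap: 0.424
t 7.9 shift mm [  9.7  66.3 -40.3] turn deg [-0.37 -0.75  0.82] F [ 0.7  0.1 -0.8] gap 36.2 q6 -1.49
```

```bash
python3 -m creep '[[[5,30,0,-0.4,-0.7,0.8,25],[4,30,-5,0,0,0,25],[0,2,-15,0,0,0,25],[0,0,0,0,0,0,25]]]'
python3 - <<'E'
from h import *
go(.4295,.2185,.012)
cv2.imwrite("pics/w11.png",snapshot("wrist")[:,:,::-1])
E
```

```text
time: 8.23
tool_pos: [0.4237, 0.2241, 0.045]
eef_rot: [0.705, -0.003, 0.709, 0.003]
wrist_force: [-1.1, -0.5, -1.1]
finger_gap: 0.422
t 8.23 shift mm [  5.8  -5.6 -33. ] turn deg [-0.   -0.34 -0.51] F [-1.1 -0.5 -1.1] gap 36.0 q6 -1.34
```

View pics/w11.png

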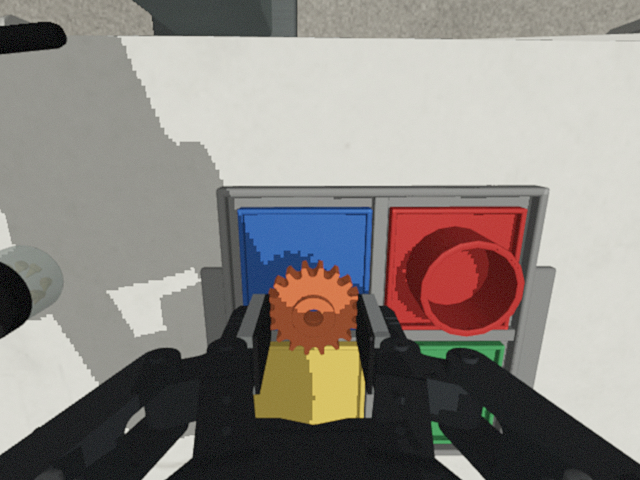

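```bash
python3 -m creep '[[[3,-4,-10,0,-0.3,-0.5,25],[2,-1.5,-10,0,0,0,25],[0,0,-8,0,0,0,25],[0,0,0,0,0,0,25],[0,0,0,0,0,0,25]]]'
python3 - <<'E'
from h import *
go(.4295,.2185,-.012)
cv2.imwrite("pics/w12.png",snapshot("wrist")[:,:,::-1])
tip("pics/s12.png")
E
```

```text
time: 8.7
tool_pos: [0.4291, 0.2153, 0.0158]
eef_rot: [0.706, 0.001, 0.708, -0.002]
wrist_force: [-0.1, -0.0, -0.0]
finger_gap: 0.425
t 8.7 shift mm [  0.4   3.2 -27.8] turn deg [ 0.03 -0.16  0.24] F [-0.1 -0.  -0. ] gap 36.3 q6 -1.35
```

View pics/w12.png

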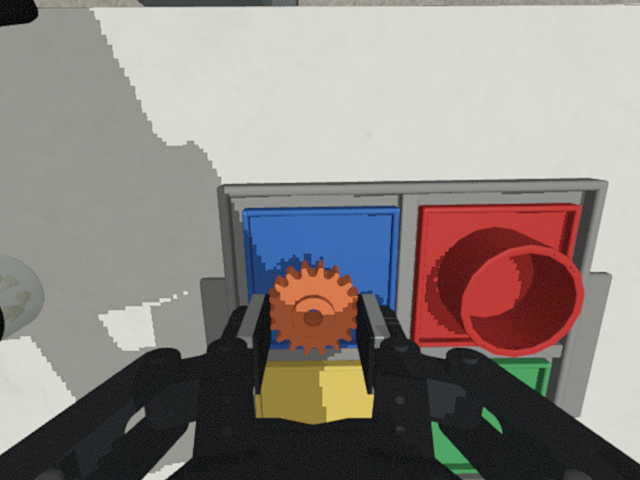

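View pics/s12.png

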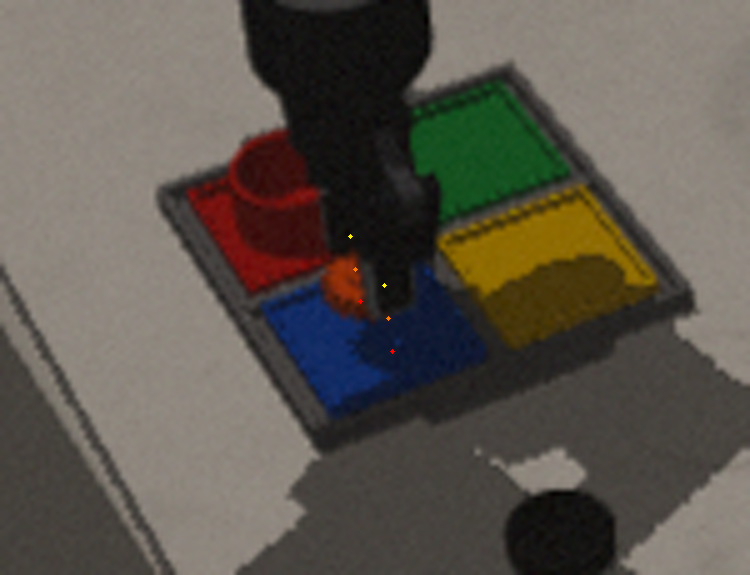

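```bash
python3 -m creep '[[[0.5,2.5,-10,0,0,0,25],[0,0,-9,0,0,0,25],[0,0,-4,0,0,0,25],[0,0,0,0,0,0,25],[0,0,0,0,0,0,25]]]'
python3 - <<'E'
from h import *
go(.4295,.2185,-.0125)
E
```

```text
time: 9.22
tool_pos: [0.4309, 0.2184, -0.008]
eef_rot: [0.707, 0.002, 0.707, -0.001]
wrist_force: [-0.5, -0.4, -0.6]
finger_gap: 0.422
t 9.22 shift mm [-1.4  0.1 -4.5] turn deg [-0.02  0.01  0.25] F [-0.5 -0.4 -0.6] gap 36.0 q6 -1.34
```

```bash
python3 -m creep '[[[-0.5,0,-3.5,0,0,0,25],[0,0,0,0,0,0,25],[0,0,0,0,0,0,25]]]'
python3 - <<'E'
from h import *
go(.4295,.2185,-.0125)
w=snapshot("wrist")[:,:,::-1]
cv2.imwrite("pics/w13.png",w[150:430,120:600])
E
```

```text
time: 9.47
tool_pos: [0.4303, 0.2185, -0.0119]
eef_rot: [0.707, 0.001, 0.707, -0.001]
wrist_force: [-0.9, 0.7, -0.9]
finger_gap: 0.425
t 9.47 shift mm [-0.8 -0.  -0.6] turn deg [-0.02  0.    0.22] F [-0.9  0.7 -0.9] gap 36.3 q6 -1.34
```

View pics/w13.png

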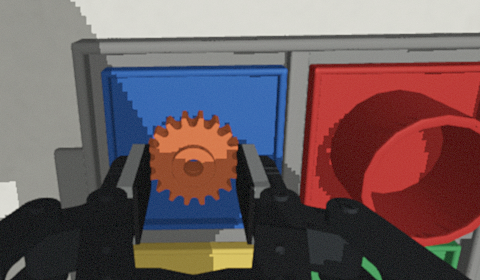

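```bash
python3 -m creep '[[[0,0,0,0,0,0,50],[0,0,0,0,0,0,50],[0,0,0,0,0,0,50],[0,0,15,0,0,0,50],[0,0,25,0,0,0,50]]]'; python3 -m creep '[[[0,0,40,0,0,0,60],[0,0,40,0,0,0,60],[0,0,0,0,0,0,60]]]'
python3 - <<'E'
from h import *
go(.565,.035,.08)
w=snapshot("wrist")[:,:,::-1]
cv2.imwrite("pics/w14.png",w)
E
```

```text
time: 9.93
tool_pos: [0.4265, 0.2175, 0.0254]
eef_rot: [0.704, 0.001, 0.71, -0.002]
wrist_force: [-0.3, 0.1, -1.0]
finger_gap: 0.582
time: 10.18
tool_pos: [0.4271, 0.2176, 0.1112]
eef_rot: [0.705, 0.001, 0.709, -0.002]
wrist_force: [1.7, 0.4, -0.3]
finger_gap: 0.7
t 10.18 shift mm [ 137.9 -182.6  -31.2] turn deg [ 0.06 -0.34  0.24] F [ 1.7  0.4 -0.3] gap 59.8 q6 -1.34
```

View pics/w14.png

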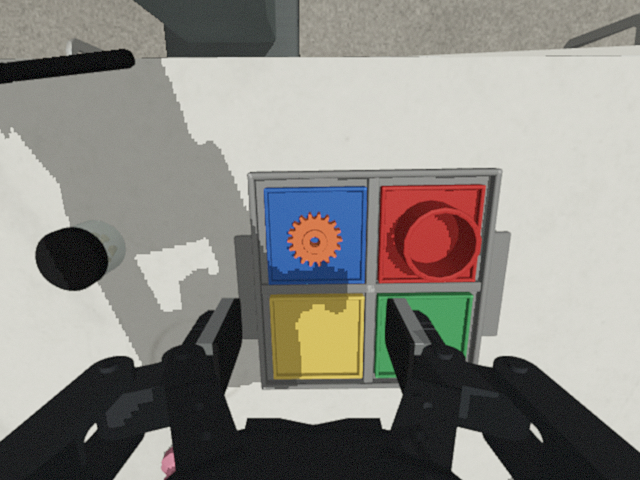

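Wrist view: the orange gear lies flat and centred in the blue insert at (314,240). Next is the knob.

```bash
python3 -m creep '[[[22,-30,0,0,-0.3,0,60],[22,-30,0,0,0,0,60],[22,-30,0,0,0,0,60],[22,-30,0,0,0,0,60],[20,-28,0,0,0,0,60]]]';  python3 -m creep '[[[16,-16,-10,0,0,0,60],[0,0,0,0,0,0,60],[0,0,0,0,0,0,60]]]'
python3 - <<'E'
from h import *
go(.565,.035,.05)
np.save("w15.npy",camera_model("wrist")["pose"])
w=snapshot("wrist")[:,:,::-1]
cv2.imwrite("pics/w15.png",w)
E
```

```text
time: 10.65
tool_pos: [0.5314, 0.0699, 0.1062]
eef_rot: [0.705, -0.003, 0.709, 0.003]
wrist_force: [0.2, 0.7, 0.3]
finger_gap: 0.7
time: 10.9
tool_pos: [0.5506, 0.0463, 0.0929]
eef_rot: [0.705, -0.0, 0.709, 0.0]
wrist_force: [-0.4, -1.0, -0.2]
finger_gap: 0.704
t 10.9 shift mm [ 14.4 -11.3 -42.9] turn deg [ 0.03 -0.33 -0.04] F [-0.4 -1.  -0.2] gap 60.1 q6 -1.7
```

View pics/w15.png

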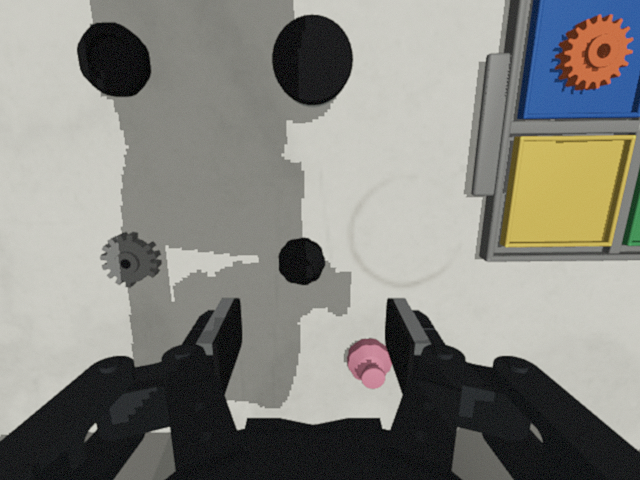

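Run:
```python
from h import *
M=dict(camera_matrix=camera_model("wrist")["camera_matrix"],pose=np.load("w15.npy"))
w=cv2.imread("pics/w15.png");m=(w.max(2)<50).astype(np.uint8);m[:230]=0;m[295:]=0;m[:,:270]=0;m[:,335:]=0
p=np.argwhere(m)[:,::-1].astype(np.float32);c,r=cv2.minEnclosingCircle(p);print(c,r,p.min(0),p.max(0),[ray("wrist",*c,z,M).round(4) for z in(.01,.018,.033)],"pink",ray("wrist",367,352,.01,M).round(3))
cv2.imwrite("pics/w15c.png",cv2.resize(cv2.convertScaleAbs(w[225:300,260:345],alpha=3),None,fx=6,fy=6,interpolation=2))
```

```text
(300.95050048828125, 261.0537414550781) 23.344661712646484 [279. 238.] [324. 284.] [array([0.5666, 0.0369, 0.01  ]), array([0.5639, 0.0372, 0.018 ]), array([0.5588, 0.0377, 0.033 ])] pink [0.643 0.089 0.01 ]
```

View pics/w15c.png

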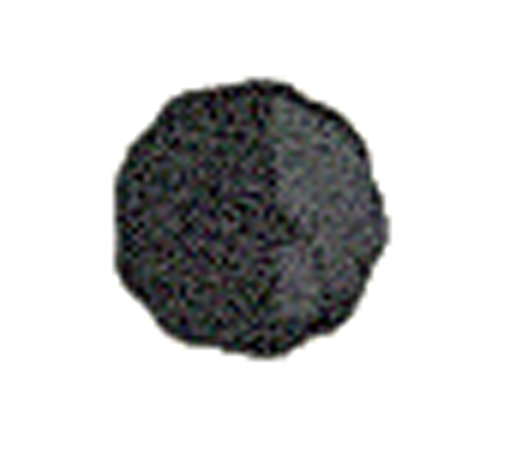

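```bash
python3 -m creep '[[[7,-5,-20,0,-0.3,0,60],[7,-5,-20,0,0,0,60],[0,0,-20,0,0,0,60],[0,0,0,0,0,0,60],[0,0,0,0,0,0,60]]]'
python3 - <<'E'
from h import *
go(.565,.037,-.0245)
w=snapshot("wrist")[:,:,::-1]
cv2.imwrite("pics/w16.png",w)
E
```

```text
time: 11.37
tool_pos: [0.5608, 0.0415, 0.0303]
eef_rot: [0.706, -0.002, 0.708, 0.002]
wrist_force: [1.1, 1.2, 0.3]
finger_gap: 0.703
t 11.37 shift mm [  4.2  -4.5 -54.8] turn deg [-0.03 -0.17 -0.37] F [1.1 1.2 0.3] gap 60.0 q6 -1.71
```

View pics/w16.png

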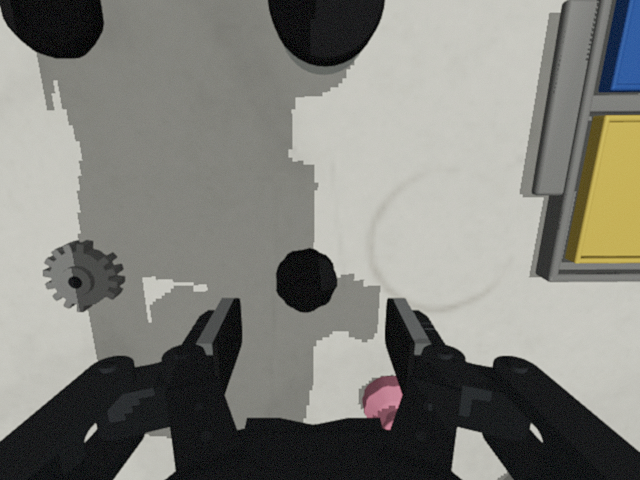

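```bash
python3 -m creep '[[[2,-2.5,-12,0,0,-0.3,60],[2,-2,-12,0,0,0,60],[0,0,-10,0,0,0,60],[0,0,0,0,0,0,60],[0,0,0,0,0,0,60]]]'
python3 - <<'E'
from h import *
go(.565,.037,-.0245)
w=snapshot("wrist")[:,:,::-1]
cv2.imwrite("pics/w17.png",w[180:420,150:490])
E
```

```text
time: 11.83
tool_pos: [0.5661, 0.0383, -0.0036]
eef_rot: [0.708, -0.001, 0.707, 0.001]
wrist_force: [0.3, 0.6, 0.4]
finger_gap: 0.7
t 11.83 shift mm [ -1.1  -1.3 -20.9] turn deg [-0.01  0.08 -0.19] F [0.3 0.6 0.4] gap 59.7 q6 -1.72
```

View pics/w17.png

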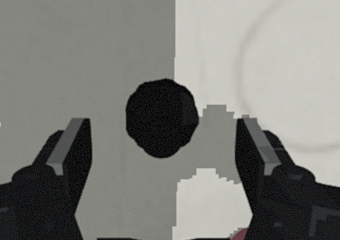

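```bash
python3 -m creep '[[[-1,-1,-9,0,0,0,60],[0,0,-9,0,0,0,60],[0,0,-2,0,0,0,60],[0,0,0,0,0,0,60]]]'
python3 - <<'E'
from h import *
go(.565,.037,-.0245)
w=snapshot("wrist")[:,:,::-1]
cv2.imwrite("pics/w18.png",w[180:420,150:490]);tip("pics/s18.png")
E
```

```text
time: 12.22
tool_pos: [0.5654, 0.037, -0.0249]
eef_rot: [0.708, -0.001, 0.706, 0.001]
wrist_force: [0.1, 0.4, 0.1]
finger_gap: 0.701
t 12.22 shift mm [-0.4  0.   0.4] turn deg [-0.    0.14 -0.18] F [0.1 0.4 0.1] gap 59.9 q6 -1.72
```

View pics/w18.png

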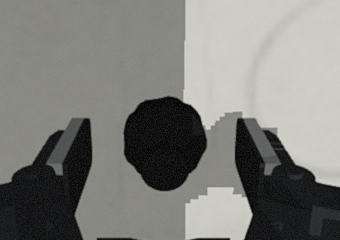

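View pics/s18.png

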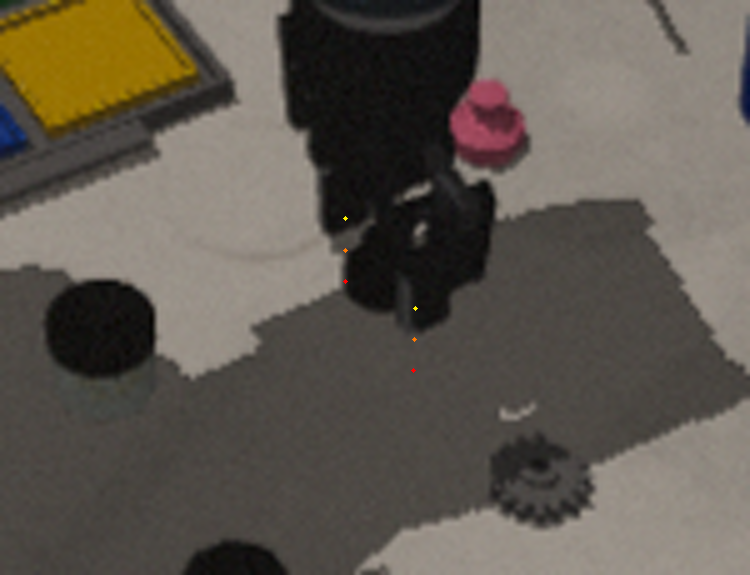

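```bash
python3 -m creep '[[[0,0,-4,0,0,0,60],[0,0,0,0,0,0,45],[0,0,0,0,0,0,20],[0,0,0,0,0,0,20],[0,0,0,0,0,0,20]]]'; python3 -m creep '[[[0,0,0,0,0,0,20],[0,0,0,0,0,0,20],[0,0,0,0,0,0,20],[0,0,0,0,0,0,20]]]'
python3 - <<'E'
from h import *
go(.565,.037,-.0245)
w=snapshot("wrist")[:,:,::-1]
cv2.imwrite("pics/w19.png",w[180:420,150:490])
E
```

```text
time: 12.73
tool_pos: [0.5669, 0.0367, -0.0273]
eef_rot: [0.709, -0.001, 0.705, 0.001]
wrist_force: [-0.4, 0.6, -0.5]
finger_gap: 0.368
time: 13.07
tool_pos: [0.5671, 0.0368, -0.0271]
eef_rot: [0.709, -0.001, 0.705, 0.001]
wrist_force: [0.7, -0.4, 0.6]
finger_gap: 0.363
t 13.07 shift mm [-2.1  0.2  2.6] turn deg [ 0.03  0.33 -0.19] F [ 0.7 -0.4  0.6] gap 31.0 q6 -1.72
```

View pics/w19.png

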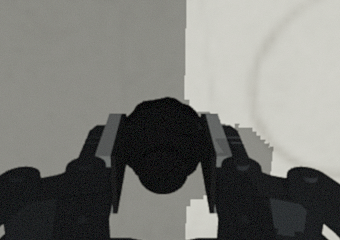

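```bash
python3 -m creep '[[[0,0,20,0,0,0,20],[0,0,35,0,-0.3,0,20],[0,5,30,0,0,0,20],[-10,36,0,0,0,0,20],[-10,36,0,0,0,0,20]]]'; python3 -m creep '[[[-10,36,0,0,0,0,20],[-10,36,0,0,0,0,20],[-10,32,0,0,0,0,20],[0,0,0,0,0,0,20],[0,0,0,0,0,0,20]]]'
python3 - <<'E'
from h import *
go(.516,.220,-.016)
w=snapshot("wrist")[:,:,::-1]
cv2.imwrite("pics/w20.png",w)
E
```

```text
time: 13.53
tool_pos: [0.5468, 0.11, 0.0599]
eef_rot: [0.71, 0.002, 0.704, -0.002]
wrist_force: [-0.3, -0.2, -0.0]
finger_gap: 0.365
time: 13.95
tool_pos: [0.5147, 0.2239, 0.0629]
eef_rot: [0.712, 0.001, 0.702, -0.0]
wrist_force: [0.6, 0.3, -0.6]
finger_gap: 0.366
t 13.95 shift mm [  1.3  -3.9 -78.9] turn deg [-0.09  0.82  0.12] F [ 0.6  0.3 -0.6] gap 31.2 q6 -1.37
```

View pics/w20.png

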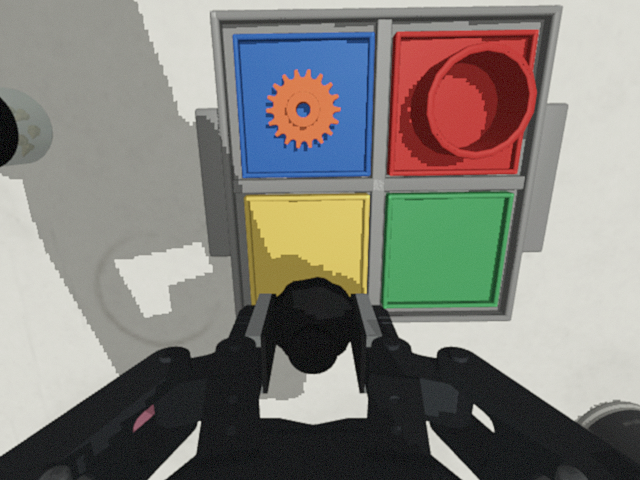

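```bash
python3 -m creep '[[[0,-2,-20,0,0.8,0,20],[0,-1,-20,0,0,0,20],[0,0,-15,0,0,0,20],[0,0,0,0,0,0,20],[0,0,0,0,0,0,20]]]'
python3 - <<'E'
from h import *
go(.516,.220,-.016)
w=snapshot("wrist")[:,:,::-1]
cv2.imwrite("pics/w21.png",w)
E
```

```text
time: 14.42
tool_pos: [0.5177, 0.2163, 0.0073]
eef_rot: [0.708, 0.003, 0.706, -0.002]
wrist_force: [-0.4, -0.7, 0.4]
finger_gap: 0.368
t 14.42 shift mm [ -1.7   3.7 -23.3] turn deg [-0.1   0.15  0.4 ] F [-0.4 -0.7  0.4] gap 31.4 q6 -1.38
```

View pics/w21.png

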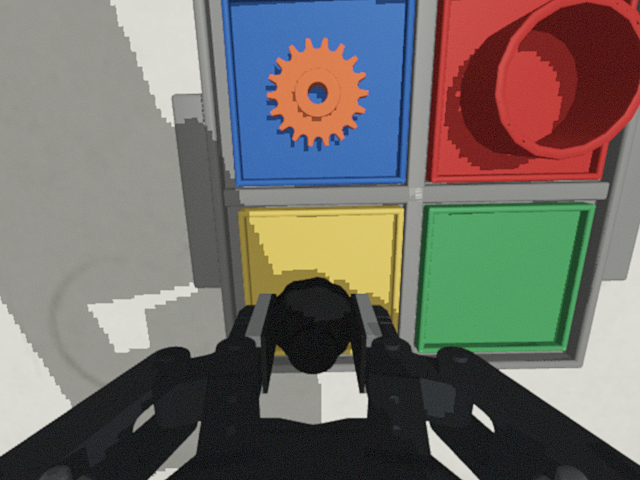

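```bash
python3 -m creep '[[[-1,3,-10,0,0,0.4,20],[0,0.5,-8,0,0,0,20],[0,0,-3,0,0,0,20],[0,0,0,0,0,0,20],[0,0,0,0,0,0,20]]]'
python3 - <<'E'
from h import *
go(.516,.220,-.017)
w=snapshot("wrist")[:,:,::-1]
cv2.imwrite("pics/w22.png",w)
E
```

```text
time: 14.88
tool_pos: [0.519, 0.2191, -0.0129]
eef_rot: [0.71, 0.001, 0.705, 0.0]
wrist_force: [0.8, 0.4, -0.5]
finger_gap: 0.361
t 14.88 shift mm [-3.   0.9 -4.1] turn deg [-0.13  0.39  0.07] F [ 0.8  0.4 -0.5] gap 30.8 q6 -1.38
```

View pics/w22.png

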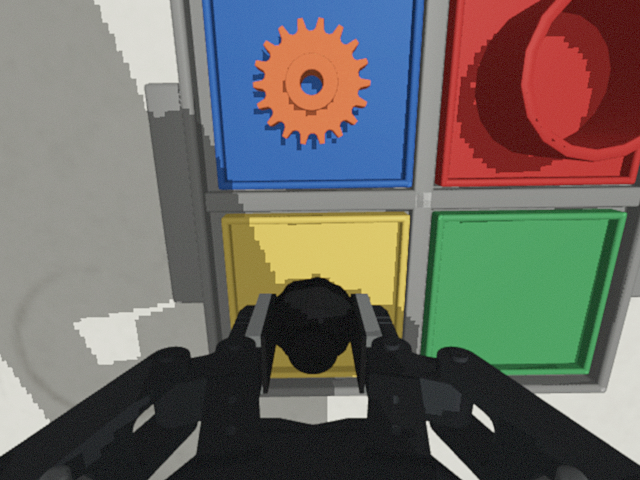

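```bash
python3 -m creep '[[[-3,0.5,-2.5,0,0.3,0,20],[-0.5,0,-1,0,0,0,20],[0,0,0,0,0,0,20],[0,0,0,0,0,0,20]]]'
python3 - <<'E'
from h import *
go(.516,.220,-.017)
E
```

```text
time: 15.27
tool_pos: [0.5157, 0.2201, -0.0158]
eef_rot: [0.708, 0.001, 0.706, 0.001]
wrist_force: [-0.9, 0.6, -0.9]
finger_gap: 0.365
t 15.27 shift mm [ 0.3 -0.1 -1.2] turn deg [-0.15  0.14  0.04] F [-0.9  0.6 -0.9] gap 31.1 q6 -1.38
```

```bash
python3 -m creep '[[[0,0,-1,0,0,0,20],[0,0,0,0,0,0,20],[0,0,0,0,0,0,37],[0,0,0,0,0,0,37],[0,0,0,0,0,0,37]]]'; python3 -m creep '[[[0,0,10,0,0,0,38],[0,0,20,0,0,0,45],[0,0,35,0,0,0,60],[0,0,35,0,0,0,70],[0,0,0,0,0,0,70]]]'
python3 - <<'E'
from h import *
go(.437,.044,.06)
w=snapshot("wrist")[:,:,::-1]
cv2.imwrite("pics/w23.png",w)
w=snapshot("scene")[:,:,::-1]
cv2.imwrite("pics/s23.png",cv2.resize(w[140:320,170:400],None,fx=3,fy=3,interpolation=2))
E
```

```text
time: 15.68
tool_pos: [0.5161, 0.2203, -0.0164]
eef_rot: [0.708, 0.001, 0.706, 0.001]
wrist_force: [0.3, 0.3, -0.8]
finger_gap: 0.43
time: 16.1
tool_pos: [0.5131, 0.2195, 0.0873]
eef_rot: [0.706, 0.001, 0.708, 0.0]
wrist_force: [1.9, 0.6, 1.3]
finger_gap: 0.818
t 16.1 shift mm [ -76.1 -175.5  -27.3] turn deg [-0.09 -0.16  0.05] F [1.9 0.6 1.3] gap 69.8 q6 -1.38
```

View pics/w23.png

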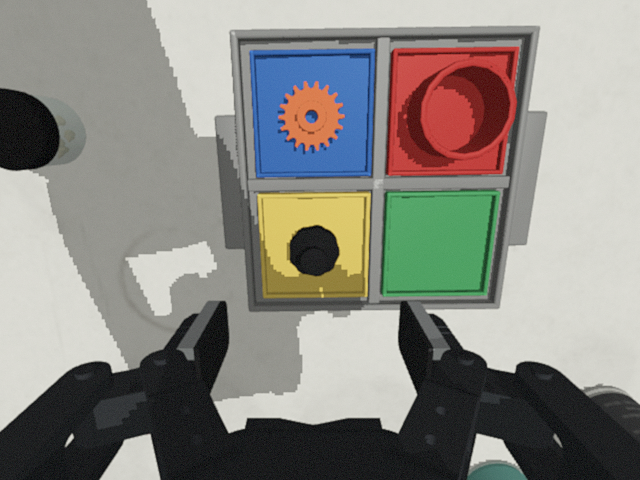

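View pics/s23.png

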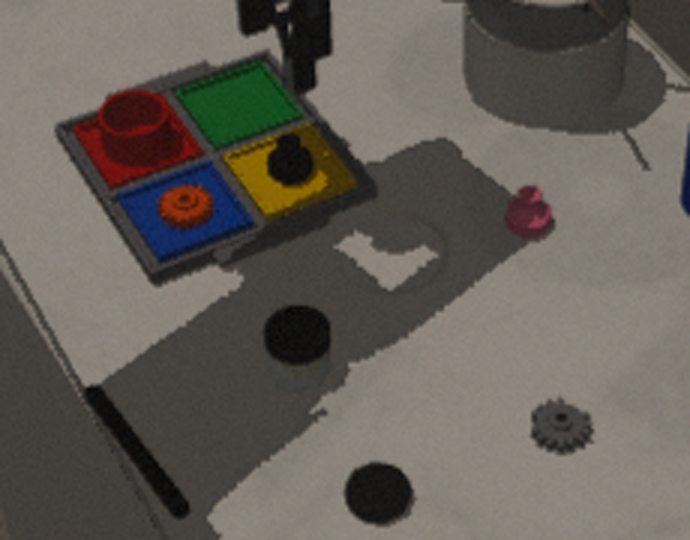

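Both views: the knob stands upright with its neck up in the yellow insert at wrist (315,250), and the gear is undisturbed. Next is the jar, at scene-crop (297,335), with the pale body under a black lid.

```bash
python3 -m creep '[[[-13,-30,0,0,0,0,75],[-13,-30,0,0,0,0,75],[-13,-30,0,0,0,0,75],[-13,-30,0,0,0,0,75],[-13,-30,0,0,0,0,75]]]'; python3 -m creep '[[[-10,-18,0,0,0,0,75],[0,0,0,0,0,0,75],[0,0,0,0,0,0,75]]]'
python3 - <<'E'
from h import *
go(.437,.044,.06)
np.save("w24.npy",camera_model("wrist")["pose"])
w=snapshot("wrist")[:,:,::-1]
cv2.imwrite("pics/w24.png",w)
E
```

```text
time: 16.62
tool_pos: [0.4411, 0.0692, 0.0793]
eef_rot: [0.703, -0.002, 0.711, 0.004]
wrist_force: [-0.2, -0.4, 0.2]
finger_gap: 0.879
time: 16.87
tool_pos: [0.4249, 0.0465, 0.076]
eef_rot: [0.7, -0.0, 0.714, 0.002]
wrist_force: [0.1, 0.2, -0.4]
finger_gap: 0.881
t 16.87 shift mm [ 12.1  -2.5 -16. ] turn deg [-0.12 -1.14 -0.12] F [ 0.1  0.2 -0.4] gap 75.2 q6 -1.74
```

View pics/w24.png

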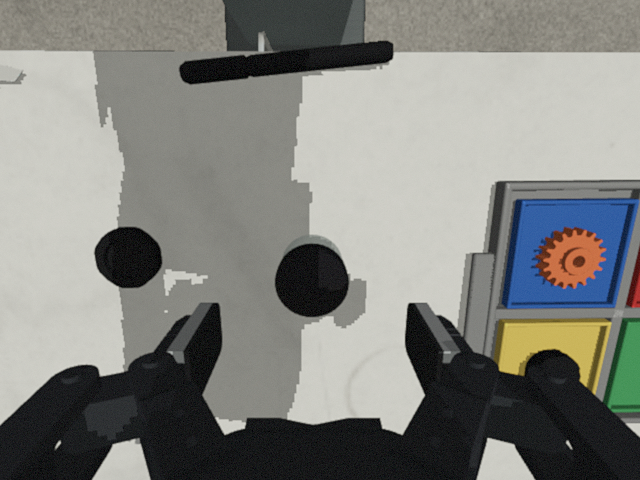

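```bash
python3 - <<'E'
from h import *
M=dict(camera_matrix=camera_model("wrist")["camera_matrix"],pose=np.load("w24.npy"))
w=cv2.imread("pics/w24.png");m=(w.max(2)<50).astype(np.uint8);m[:235]=0;m[330:]=0;m[:,:265]=0;m[:,365:]=0
p=np.argwhere(m)[:,::-1].astype(np.float32);c,r=cv2.minEnclosingCircle(p);print(c,r,ray("wrist",*c,.043,M).round(4))
E
python3 -m creep '[[[6,-1,-8,0,-0.6,0,75],[6,-1,-8,0,-0.5,0,75],[0,0,0,0,0,0,75],[0,0,0,0,0,0,75]]]'; python3 -c "
from h import *
go(.437,.044,-.027)"
```

```text
(311.4212646484375, 280.1972961425781) 36.75276184082031 [0.4356 0.0452 0.043 ]
time: 17.25
tool_pos: [0.4376, 0.0475, 0.0584]
eef_rot: [0.706, -0.001, 0.708, 0.003]
wrist_force: [-0.2, 0.3, 0.4]
finger_gap: 0.881
t 17.25 shift mm [ -0.6  -3.5 -85.4] turn deg [-0.18 -0.13 -0.32] F [-0.2  0.3  0.4] gap 75.2 q6 -1.74
```

```bash
python3 -m creep '[[[-1,-1.5,-12,0,0,-0.3,75],[-1,-1,-12,0,0,0,75],[-1,0,-12,0,0,0,75],[0,0,0,0,0,0,75],[0,0,0,0,0,0,75]]]'
python3 - <<'E'
from h import *
go(.4365,.045,-.027)
w=snapshot("wrist")[:,:,::-1]
cv2.imwrite("pics/w25.png",w)
tip("pics/s25.png")
E
```

```text
time: 17.67
tool_pos: [0.4356, 0.0481, 0.0225]
eef_rot: [0.706, -0.001, 0.708, 0.003]
wrist_force: [0.2, 0.6, 0.2]
finger_gap: 0.878
t 17.67 shift mm [  0.9  -3.1 -49.5] turn deg [-0.21 -0.14 -0.3 ] F [0.2 0.6 0.2] gap 75.0 q6 -1.74
```

View pics/w25.png

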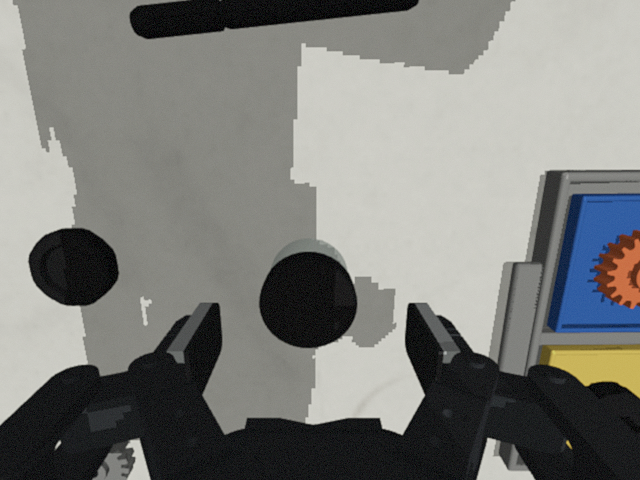

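View pics/s25.png

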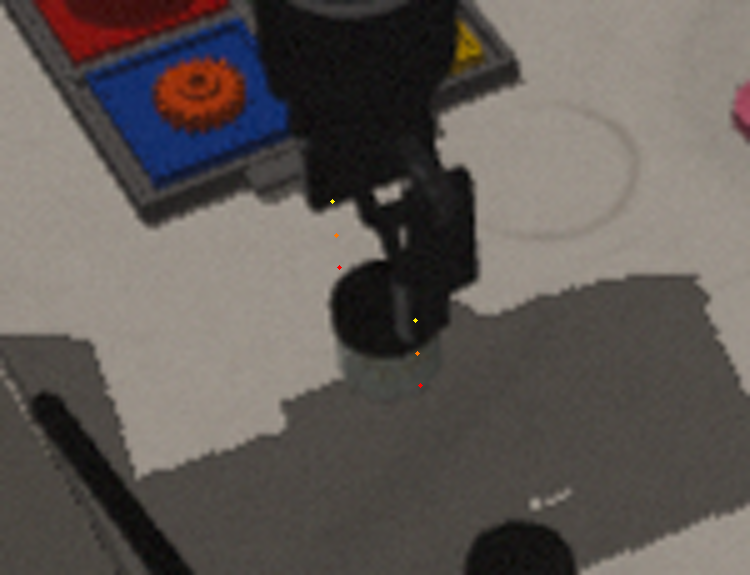

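```bash
python3 -m creep '[[[0,-3,-8,0,0,0,75],[0,-1,-12,0,0,0,75],[0,0,-12,0,0,0,75],[0,0,-8,0,0,0,75],[0,0,0,0,0,0,75]]]'
python3 - <<'E'
from h import *
go(.4365,.045,-.027)
w=snapshot("wrist")[:,:,::-1]
cv2.imwrite("pics/w26.png",w[200:440,140:500])
E
```

```text
time: 18.18
tool_pos: [0.4396, 0.0431, -0.0162]
eef_rot: [0.709, -0.002, 0.705, 0.003]
wrist_force: [-1.1, 0.5, -0.6]
finger_gap: 0.88
t 18.18 shift mm [ -3.1   1.9 -10.8] turn deg [-0.11  0.36 -0.38] F [-1.1  0.5 -0.6] gap 75.1 q6 -1.75
```

View pics/w26.png

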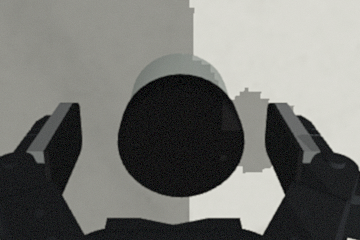

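```bash
python3 -m creep '[[[-3,2,-6,0,0.3,0,75],[0,0,-4,0,0,0,75],[0,0,0,0,0,0,60],[0,0,0,0,0,0,30],[0,0,0,0,0,0,30]]]'; python3 -m creep '[[[0,0,0,0,0,0,30],[0,0,0,0,0,0,30],[0,0,0,0,0,0,30],[0,0,0,0,0,0,30]]]'
python3 - <<'E'
from h import *
go(.4365,.045,-.027)
w=snapshot("wrist")[:,:,::-1]
cv2.imwrite("pics/w27.png",w[200:440,140:500])
E
```

```text
time: 18.65
tool_pos: [0.4382, 0.0451, -0.025]
eef_rot: [0.708, -0.002, 0.706, 0.003]
wrist_force: [-1.7, 1.0, 8.1]
finger_gap: 0.501
time: 18.98
tool_pos: [0.4389, 0.0451, -0.0242]
eef_rot: [0.709, -0.002, 0.705, 0.003]
wrist_force: [0.3, -0.5, 0.0]
finger_gap: 0.499
t 18.98 shift mm [-2.4 -0.1 -2.8] turn deg [-0.07  0.29 -0.4 ] F [ 0.3 -0.5  0. ] gap 42.6 q6 -1.75
```

View pics/w27.png

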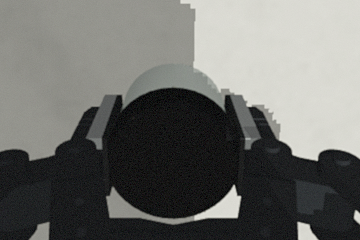

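```bash
python3 -m creep '[[[0,0,20,0,0,0,30],[0,0,35,0,-0.3,0,30],[0,5,35,0,0,0.4,30],[0,5,10,0,0,0,30],[0,0,0,0,0,0,30]]]'
python3 - <<'E'
from h import *
go(.5145,.307,.06)
w=snapshot("wrist")[:,:,::-1]
cv2.imwrite("pics/w28.png",w[200:440,140:500])
E
```

```text
time: 19.45
tool_pos: [0.4353, 0.0556, 0.0778]
eef_rot: [0.708, -0.004, 0.706, 0.006]
wrist_force: [0.9, -1.1, -0.8]
finger_gap: 0.503
t 19.45 shift mm [ 79.2 251.4 -17.8] turn deg [-0.15  0.22 -0.75] F [ 0.9 -1.1 -0.8] gap 42.9 q6 -1.73
```

View pics/w28.png

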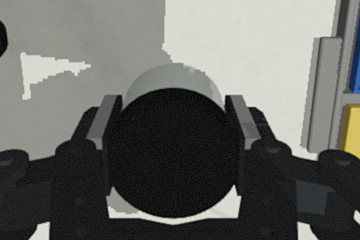

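Jar held, upright. Carrying it to green.

```bash
python3 -m creep '[[[10,32,0,0,0,-0.4,30],[10,34,0,0,0,-0.4,30],[10,34,0,0,0,0,30],[10,34,0,0,0,0,30],[10,34,0,0,0,0,30]]]'; python3 -m creep '[[[10,32,0,0,0,0,30],[8,28,0,0,0,0,30],[5,15,0,0,0,0,30],[0,0,0,0,0,0,30],[0,0,0,0,0,0,30]]]'
python3 - <<'E'
from h import *
go(.5145,.307,.0)
w=snapshot("wrist")[:,:,::-1]
cv2.imwrite("pics/w29.png",w)
E
```

```text
time: 19.92
tool_pos: [0.4837, 0.2217, 0.0711]
eef_rot: [0.706, 0.004, 0.708, -0.005]
wrist_force: [1.3, -0.4, -0.6]
finger_gap: 0.505
time: 20.33
tool_pos: [0.5036, 0.3044, 0.0603]
eef_rot: [0.703, 0.001, 0.712, -0.004]
wrist_force: [0.5, 0.5, -1.0]
finger_gap: 0.503
t 20.33 shift mm [ 10.9   2.6 -60.3] turn deg [ 0.26 -0.73  0.43] F [ 0.5  0.5 -1. ] gap 42.9 q6 -1.22
```

View pics/w29.png

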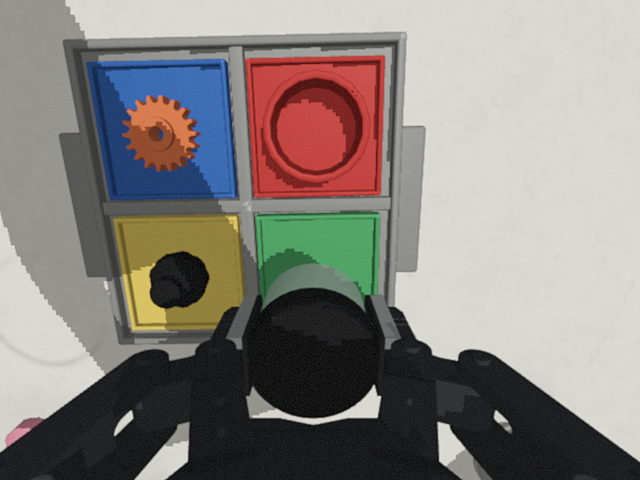

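```bash
python3 -m creep '[[[5,1,-15,0.2,-0.6,0.4,30],[4,1,-15,0,0,0,30],[0,0,-15,0,0,0,30],[0,0,0,0,0,0,30],[0,0,0,0,0,0,30]]]'
python3 - <<'E'
from h import *
go(.5145,.307,-.0142)
w=snapshot("wrist")[:,:,::-1]
cv2.imwrite("pics/w30.png",w)
tip("pics/s30.png")
E
```

```text
time: 20.8
tool_pos: [0.5103, 0.2988, 0.0108]
eef_rot: [0.705, 0.001, 0.71, -0.004]
wrist_force: [0.1, 0.5, -0.3]
finger_gap: 0.501
t 20.8 shift mm [  4.2   8.2 -25. ] turn deg [ 0.24 -0.42  0.33] F [ 0.1  0.5 -0.3] gap 42.8 q6 -1.23
```

View pics/w30.png

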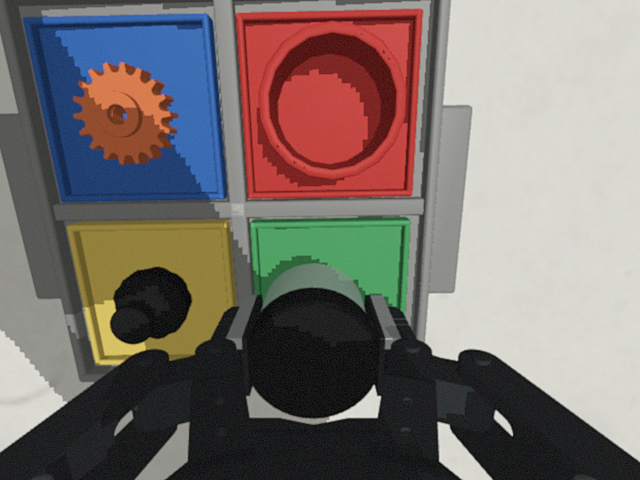

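View pics/s30.png

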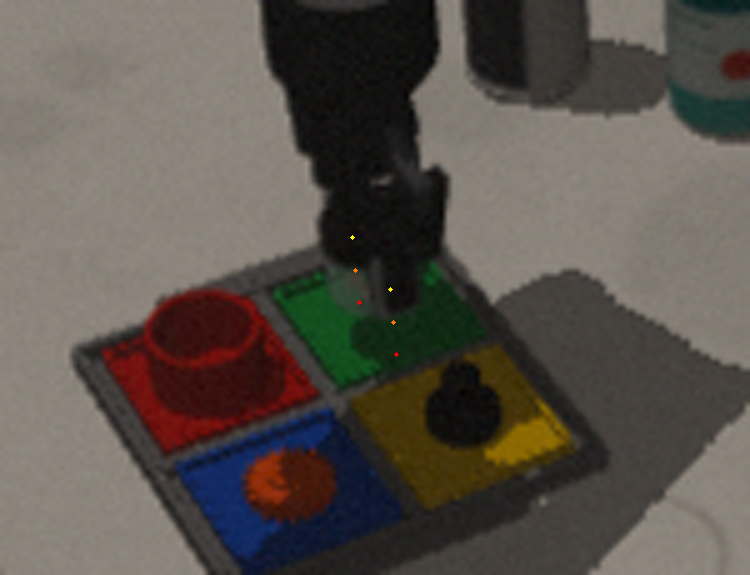

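```bash
python3 -m creep '[[[3,6,-2,0.2,-0.4,0.3,30],[1,2,-6,0,0,0,30],[0,0,-6,0,0,0,30],[0,0,-4,0,0,0,30],[0,0,0,0,0,0,30]]]'
python3 - <<'E'
from h import *
go(.5145,.307,-.0142)
w=snapshot("wrist")[:,:,::-1]
cv2.imwrite("pics/w31.png",w)
E
```

```text
time: 21.32
tool_pos: [0.5173, 0.3084, -0.0046]
eef_rot: [0.71, 0.001, 0.705, 0.001]
wrist_force: [0.0, -0.1, 0.0]
finger_gap: 0.497
t 21.32 shift mm [-2.8 -1.4 -9.6] turn deg [-0.11  0.39  0.02] F [ 0.  -0.1  0. ] gap 42.5 q6 -1.23
```

View pics/w31.png

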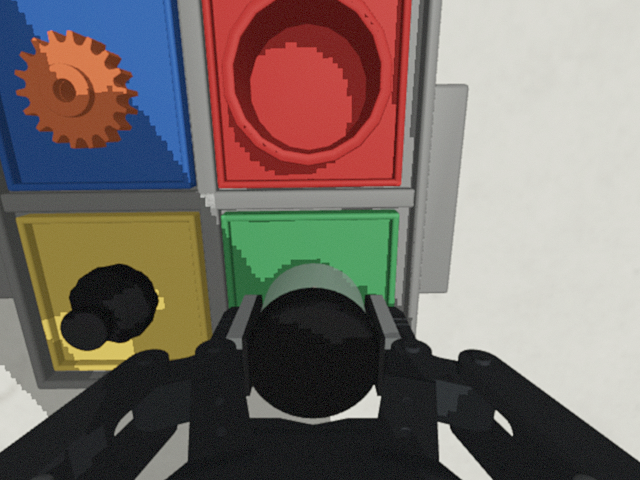

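```bash
python3 -m creep '[[[-2,-1,-3,0,0.4,0,30],[-0.5,0,-3,0,0,0,30],[0,0,-2,0,0,0,30],[0,0,0,0,0,0,30]]]'
python3 - <<'E'
from h import *
go(.5145,.307,-.0142)
E
```

```text
time: 21.7
tool_pos: [0.5146, 0.3075, -0.013]
eef_rot: [0.707, 0.001, 0.707, 0.001]
wrist_force: [0.7, -0.3, -1.1]
finger_gap: 0.503
t 21.7 shift mm [-0.1 -0.5 -1.2] turn deg [-0.12 -0.04 -0.01] F [ 0.7 -0.3 -1.1] gap 42.9 q6 -1.23
```

```bash
python3 -m creep '[[[0,0,-1,0,0,0,30],[0,0,0,0,0,0,30],[0,0,0,0,0,0,49],[0,0,0,0,0,0,49],[0,0,0,0,0,0,49]]]'; python3 -m creep '[[[0,0,8,0,0,0,52],[0,0,15,0,0,0,54],[0,0,25,0,0,0,54],[0,0,25,0,0,0,54],[0,0,0,0,0,0,54]]]';python3 -m creep '[[[0,0,30,0,0,0,54],[0,0,30,0,0,0,54],[0,0,0,0,0,0,54]]]'
python3 - <<'E'
from h import *
go(.468,-.33,.13)
w=snapshot("wrist")[:,:,::-1]
cv2.imwrite("pics/w32.png",w)
w=snapshot("scene")[:,:,::-1]
cv2.imwrite("pics/s32.png",cv2.resize(w[140:320,170:400],None,fx=3,fy=3,interpolation=2))
E
```

```text
time: 22.12
tool_pos: [0.5149, 0.3075, -0.0138]
eef_rot: [0.707, 0.001, 0.707, 0.001]
wrist_force: [0.1, 0.2, 0.2]
finger_gap: 0.574
time: 22.53
tool_pos: [0.5135, 0.307, 0.0626]
eef_rot: [0.706, 0.0, 0.708, 0.0]
wrist_force: [0.5, -0.3, 1.0]
finger_gap: 0.636
time: 22.78
tool_pos: [0.5131, 0.3068, 0.1265]
eef_rot: [0.706, 0.001, 0.708, 0.0]
wrist_force: [1.4, 1.2, 0.9]
finger_gap: 0.629
t 22.78 shift mm [ -45.1 -636.8    3.5] turn deg [-0.08 -0.15  0.01] F [1.4 1.2 0.9] gap 53.7 q6 -1.23
```

View pics/w32.png

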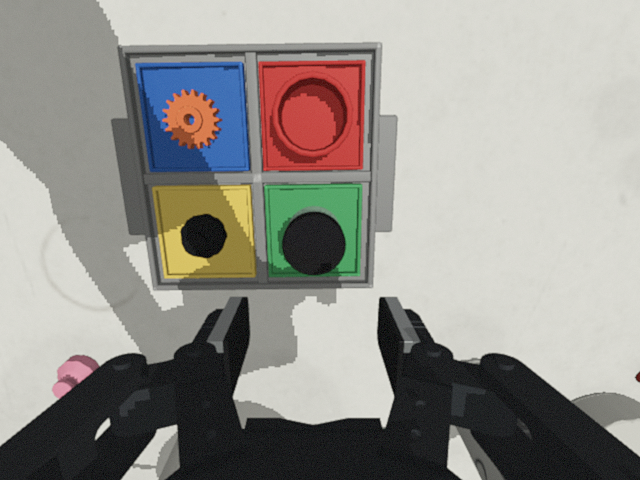

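View pics/s32.png

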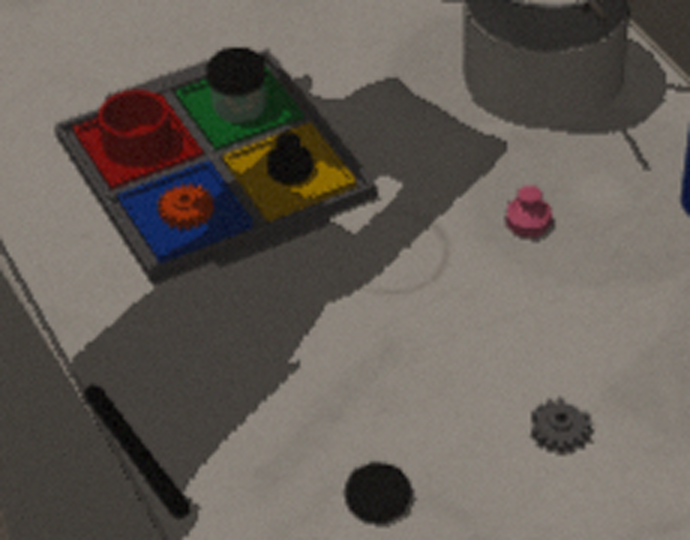

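All three are upright and centred: gear, knob and jar at scene crop (185,205), (290,160) and (237,80). Last is the glue stick.

```bash
python3 -m creep '[[[-4,-38,0,0,0,0,54],[-4,-38,0,0,0,0,54],[-4,-38,0,0,0,0,54],[-4,-38,0,0,0,0,54],[-4,-38,0,0,0,0,54]]]'; python3 -m creep '[[[-4,-38,0,0,0,0,60],[-4,-38,0,0,0,0,60],[-4,-38,0,0,0,0,60],[-4,-38,0,0,0,0,60],[-4,-38,0,0,0,0,60]]]';python3 -m creep '[[[0,-38,0,0,0,0,60],[0,-38,0,0,0,0,60],[0,-38,0,0,0,0,60],[0,-30,0,0,0,0,60],[0,0,0,0,0,0,60]]]'
python3 - <<'E'
from h import *
go(.468,-.331,.13)
np.save("w33.npy",camera_model("wrist")["pose"])
w=snapshot("wrist")[:,:,::-1]
cv2.imwrite("pics/w33.png",w)
E
```

```text
time: 23.3
tool_pos: [0.4851, 0.1165, 0.1163]
eef_rot: [0.702, -0.004, 0.712, 0.005]
wrist_force: [1.0, -0.6, -0.4]
finger_gap: 0.63
time: 23.72
tool_pos: [0.4566, -0.0803, 0.1095]
eef_rot: [0.698, -0.003, 0.716, 0.006]
wrist_force: [1.4, -0.4, 1.0]
finger_gap: 0.701
time: 24.13
tool_pos: [0.4494, -0.2352, 0.1033]
eef_rot: [0.695, 0.0, 0.719, 0.005]
wrist_force: [0.3, -0.0, -0.3]
finger_gap: 0.706
t 24.13 shift mm [ 18.6 -95.8  26.7] turn deg [-0.45 -1.9  -0.42] F [ 0.3 -0.  -0.3] gap 60.3 q6 -2.28
```

View pics/w33.png

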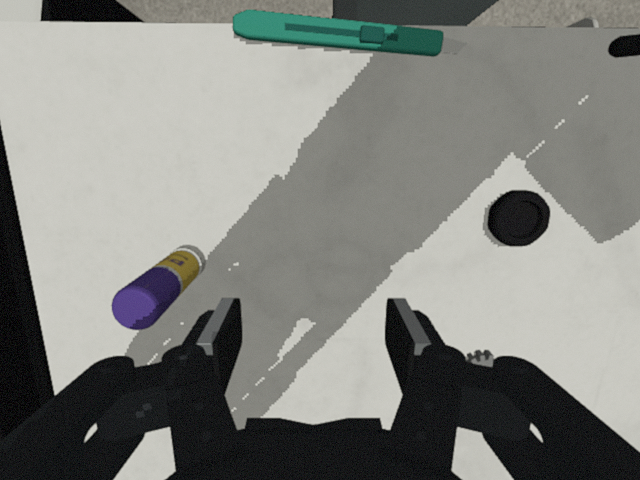

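```bash
python3 - <<'E'
from h import *
M=dict(camera_matrix=camera_model("wrist")["camera_matrix"],pose=np.load("w33.npy"))
print(ray("wrist",134,308,.093,M).round(4),ray("wrist",190,257,0,M).round(4))
E
python3 -m creep '[[[4,-20,8,-0.4,-1.9,-0.4,60],[4,-25,6,0,0,0,60],[4,-25,6,0,0,0,60],[4,-20,0,0,0,0,60],[0,0,0,0,0,0,60]]]'
python3 - <<'E'
from h import *
go(.468,-.331,.08)
np.save("w34.npy",camera_model("wrist")["pose"])
w=snapshot("wrist")[:,:,::-1]
cv2.imwrite("pics/w34.png",w)
E
```

```text
[ 0.4676 -0.3325  0.093 ] [ 0.4665 -0.3316  0.    ]
time: 24.6
tool_pos: [0.4615, -0.3166, 0.1163]
eef_rot: [0.704, 0.004, 0.71, 0.006]
wrist_force: [-0.3, -0.2, -0.6]
finger_gap: 0.704
t 24.6 shift mm [  6.5 -14.4 -36.3] turn deg [-0.87 -0.55 -0.16] F [-0.3 -0.2 -0.6] gap 60.1 q6 -2.39
```

View pics/w34.png

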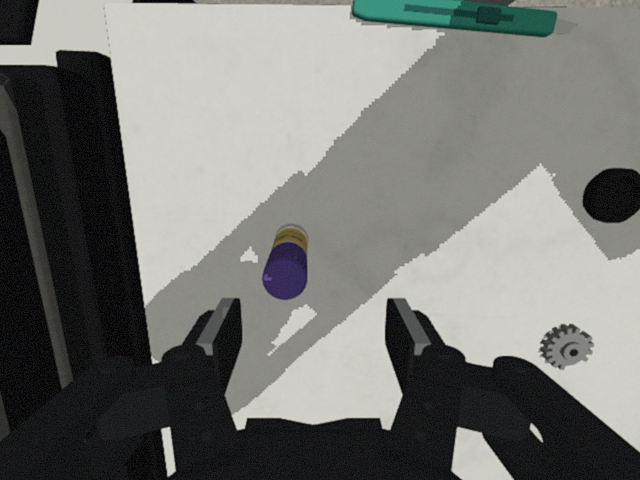

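```bash
python3 -m creep '[[[3,-8,-5,-0.8,-0.5,0,60],[3,-8,-5,0,0,0,60],[0,0,0,0,0,0,60],[0,0,0,0,0,0,60]]]'
python3 - <<'E'
from h import *
go(.467,-.332,.02)
np.save("w35.npy",camera_model("wrist")["pose"])
w=snapshot("wrist")[:,:,::-1]
cv2.imwrite("pics/w35.png",w)
E
```

```text
time: 24.98
tool_pos: [0.4667, -0.3253, 0.1018]
eef_rot: [0.705, 0.0, 0.709, 0.005]
wrist_force: [-0.1, 0.6, -0.2]
finger_gap: 0.705
t 24.98 shift mm [  0.3  -6.7 -81.8] turn deg [-0.44 -0.29 -0.41] F [-0.1  0.6 -0.2] gap 60.2 q6 -2.4
```

View pics/w35.png

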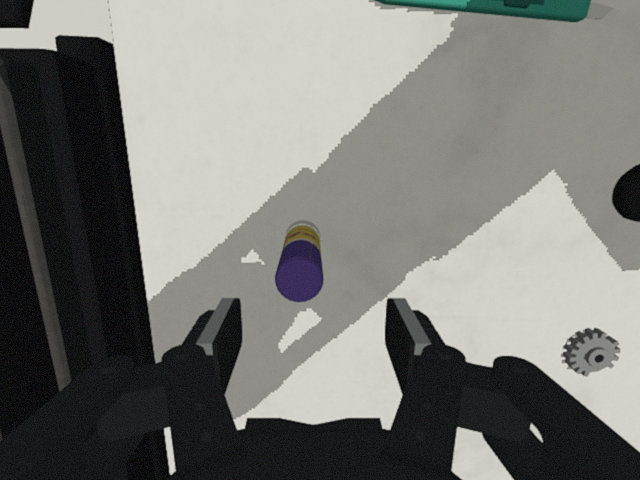

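```bash
python3 -m creep '[[[0,-5,-5,-0.4,-0.3,-0.4,60],[0,-3,-12,0,0,0,60],[0,0,-15,0,0,0,60],[0,0,0,0,0,0,60],[0,0,0,0,0,0,60]]]'
python3 - <<'E'
from h import *
go(.467,-.332,.02)
w=snapshot("wrist")[:,:,::-1]
cv2.imwrite("pics/w36.png",w)
tip("pics/s36.png")
E
```

```text
time: 25.45
tool_pos: [0.4667, -0.3329, 0.0671]
eef_rot: [0.707, -0.0, 0.707, 0.0]
wrist_force: [0.4, -0.8, 0.6]
finger_gap: 0.7
t 25.45 shift mm [  0.3   0.9 -47.1] turn deg [ 0.02  0.06 -0.05] F [ 0.4 -0.8  0.6] gap 59.7 q6 -2.4
```

View pics/w36.png

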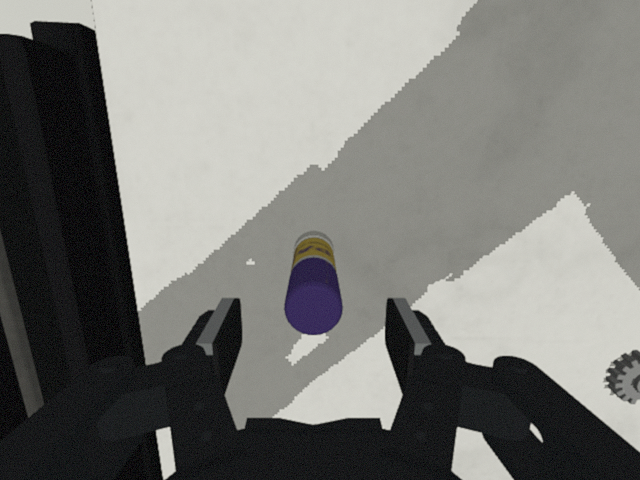

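View pics/s36.png

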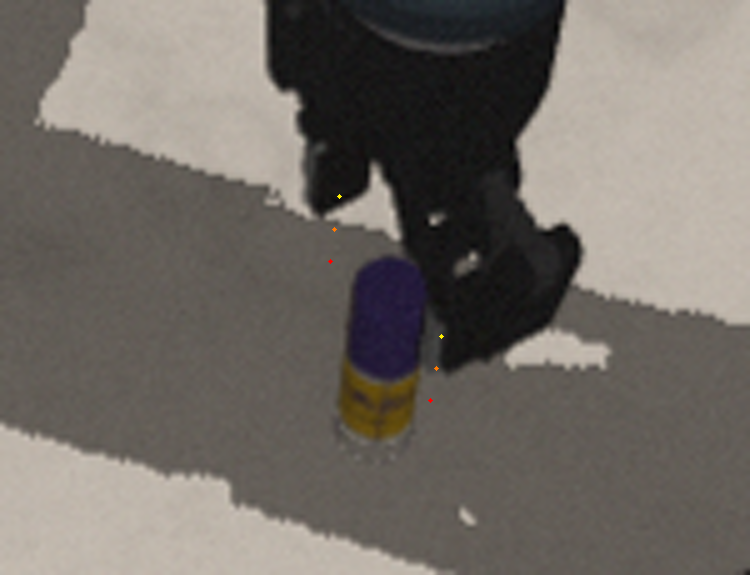

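Centred between the jaws. Down ~45 mm more to bring the tips to about z = 0.05.

```bash
python3 -m creep '[[[0,0,-14,0,0,0,60],[0,0,-14,0,0,0,60],[0,0,-14,0,0,0,60],[0,0,0,0,0,0,60],[0,0,0,0,0,0,60]]]'
python3 - <<'E'
from h import *
go(.467,-.332,.02)
w=snapshot("wrist")[:,:,::-1]
cv2.imwrite("pics/w37.png",w[200:440,140:500])
E
```

```text
time: 25.97
tool_pos: [0.4691, -0.3354, 0.0284]
eef_rot: [0.709, -0.002, 0.705, -0.002]
wrist_force: [-0.2, -0.1, 0.4]
finger_gap: 0.706
t 25.97 shift mm [-2.1  3.4 -8.4] turn deg [ 0.34  0.36 -0.05] F [-0.2 -0.1  0.4] gap 60.3 q6 -2.4
```

View pics/w37.png

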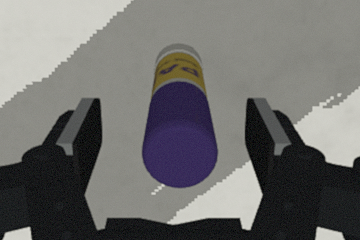

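```bash
python3 -m creep '[[[-2,3,-7,0.3,0.3,0,60],[0,0,0,0,0,0,60],[0,0,0,0,0,0,40],[0,0,0,0,0,0,15],[0,0,0,0,0,0,15]]]'; python3 -m creep '[[[0,0,0,0,0,0,15],[0,0,0,0,0,0,15],[0,0,0,0,0,0,15],[0,0,0,0,0,0,15],[0,0,0,0,0,0,15]]]'
python3 - <<'E'
from h import *
go(.467,-.332,.02)
w=snapshot("wrist")[:,:,::-1]
cv2.imwrite("pics/w38.png",w[200:440,140:500])
tip("pics/s38.png")
E
```

```text
time: 26.43
tool_pos: [0.4685, -0.3337, 0.0244]
eef_rot: [0.708, -0.002, 0.706, -0.001]
wrist_force: [-0.8, 0.3, 12.8]
finger_gap: 0.295
time: 26.85
tool_pos: [0.4688, -0.3339, 0.025]
eef_rot: [0.709, -0.002, 0.706, -0.001]
wrist_force: [-0.9, 0.7, -0.3]
finger_gap: 0.293
t 26.85 shift mm [-1.8  1.9 -5. ] turn deg [ 0.26  0.26 -0.07] F [-0.9  0.7 -0.3] gap 25.0 q6 -2.4
```

View pics/w38.png

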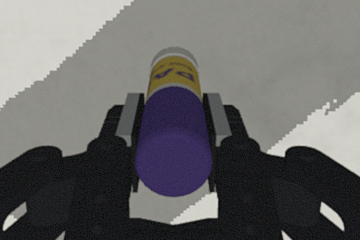

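View pics/s38.png

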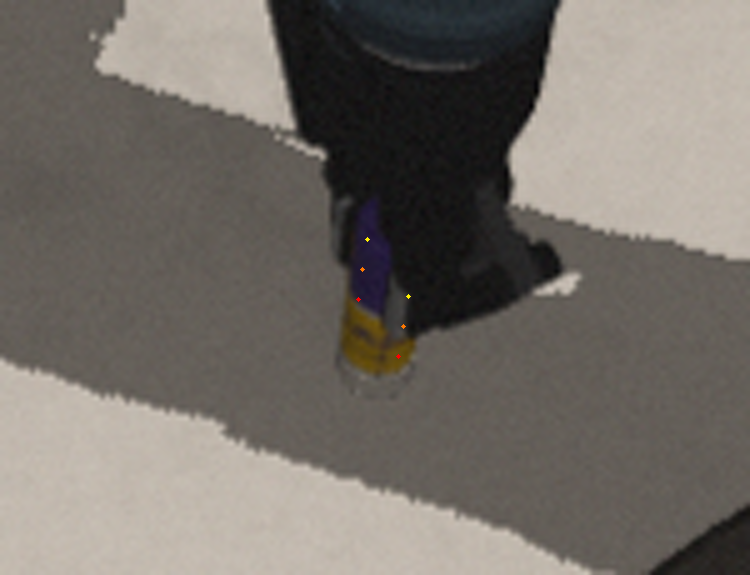

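```bash
python3 -m creep '[[[0,0,20,0,0,0,15],[0,5,35,0.2,0,0,15],[0,10,35,0,0,0,15],[0,25,25,0,0,0,15],[0,38,0,0,0,0,15]]]'; python3 -m creep '[[[-2,38,2,0,0,0,15],[-2,38,2,0,0,0,15],[-2,38,2,0,0,0,15],[-2,38,2,0,0,0,15],[-2,38,2,0,0,0,15]]]'
python3 - <<'E'
from h import *
go(.4285,.306,.13)
w=snapshot("wrist")[:,:,::-1]
cv2.imwrite("pics/w39.png",w)
E
```

```text
time: 27.37
tool_pos: [0.4663, -0.2577, 0.1415]
eef_rot: [0.708, 0.003, 0.707, -0.001]
wrist_force: [1.4, 0.4, -0.6]
finger_gap: 0.287
time: 27.78
tool_pos: [0.4563, -0.0627, 0.1554]
eef_rot: [0.71, 0.003, 0.704, -0.005]
wrist_force: [1.3, 0.4, 0.2]
finger_gap: 0.289
t 27.78 shift mm [-27.8 368.7 -25.4] turn deg [0.13 0.48 0.67] F [1.3 0.4 0.2] gap 24.7 q6 -1.96
```

View pics/w39.png

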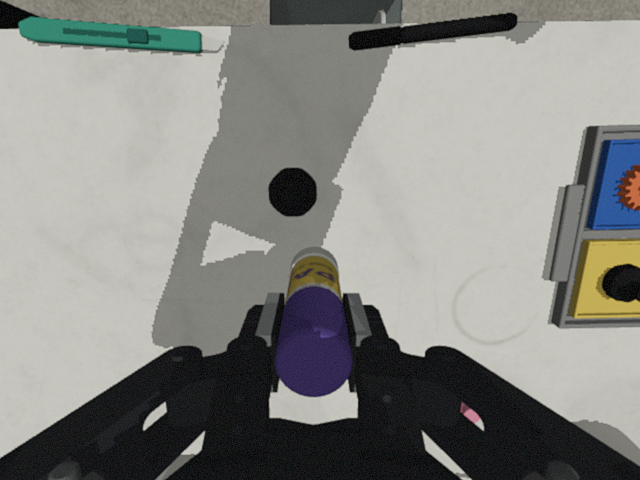

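```bash
python3 -m creep '[[[-2,38,0,0,0.4,0.6,15],[-2,38,0,0,0,0,15],[-2,38,0,0,0,0,15],[-2,38,0,0,0,0,15],[-2,38,0,0,0,0,15]]]'; python3 -m creep '[[[-2,38,0,0,0,0,15],[-2,38,0,0,0,0,15],[-2,38,0,0,0,0,15],[-2,30,0,0,0,0,15],[0,0,0,0,0,0,15]]]'
python3 - <<'E'
from h import *
go(.4285,.306,.13)
w=snapshot("wrist")[:,:,::-1]
cv2.imwrite("pics/w40.png",w)
E
```

```text
time: 28.25
tool_pos: [0.4455, 0.1328, 0.1571]
eef_rot: [0.709, 0.0, 0.705, -0.001]
wrist_force: [0.2, 0.3, -0.1]
finger_gap: 0.286
time: 28.67
tool_pos: [0.4352, 0.2893, 0.1581]
eef_rot: [0.71, -0.001, 0.704, 0.002]
wrist_force: [-0.3, 0.8, -0.2]
finger_gap: 0.285
t 28.67 shift mm [ -6.7  16.7 -28.1] turn deg [-0.13  0.47 -0.21] F [-0.3  0.8 -0.2] gap 24.3 q6 -1.21
```

View pics/w40.png

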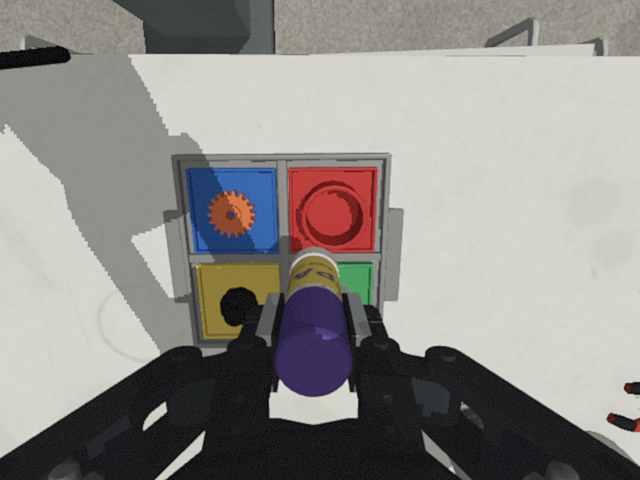

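```bash
python3 -m creep '[[[-4,10,-8,0,0.4,-0.2,15],[-2,6,-10,0,0,0,15],[-1,0,-12,0,0,0,15],[0,0,0,0,0,0,15],[0,0,0,0,0,0,15]]]'
python3 - <<'E'
from h import *
go(.4285,.306,.095)
print("tube rim proj",proj("wrist",[.427,.306,.042]))
w=snapshot("wrist")[:,:,::-1]
cv2.imwrite("pics/w41.png",w)
tip("pics/s41.png")
E
```

```text
time: 29.13
tool_pos: [0.4277, 0.3018, 0.1241]
eef_rot: [0.707, 0.0, 0.708, -0.001]
wrist_force: [-0.0, -0.3, -0.2]
finger_gap: 0.288
t 29.13 shift mm [  0.8   4.2 -29.1] turn deg [ 0.07 -0.09  0.13] F [-0.  -0.3 -0.2] gap 24.6 q6 -1.18
tube rim proj [319.64136035 238.86924969]
```

View pics/w41.png

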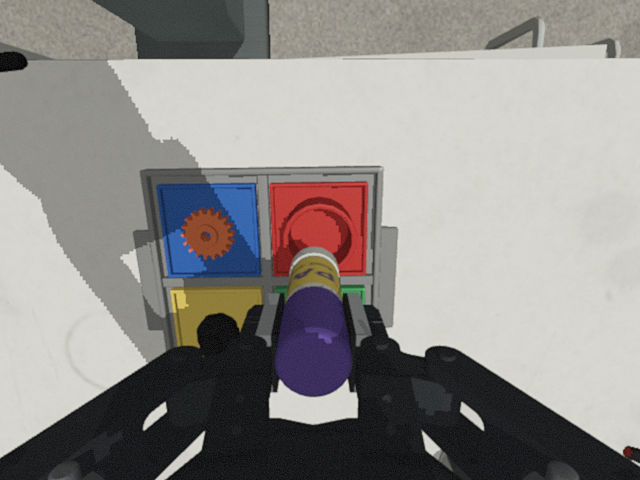

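View pics/s41.png

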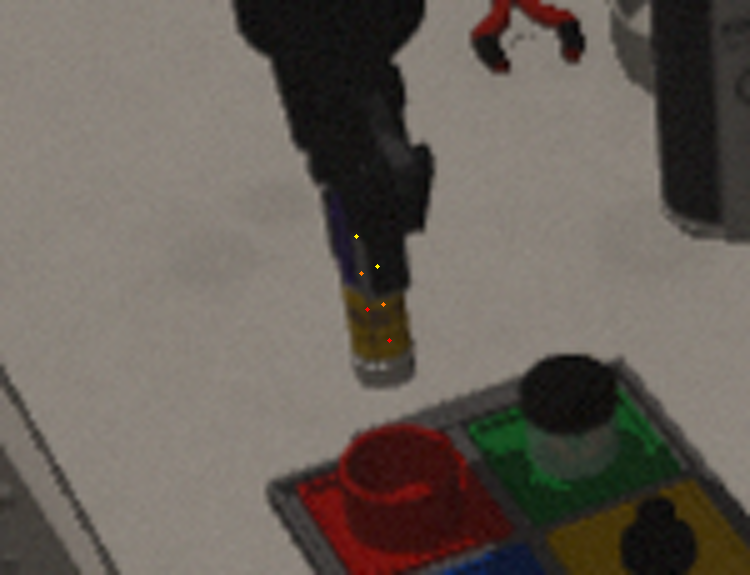

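```bash
python3 -m creep '[[[0.5,3,-12,0,0,0,15],[0,1,-14,0,0,0,15],[0,0,-8,0,0,0,15],[0,0,0,0,0,0,15],[0,0,0,0,0,0,15]]]'
python3 - <<'E'
from h import *
go(.4285,.306,.035)
w=snapshot("wrist")[:,:,::-1]
cv2.imwrite("pics/w42.png",w)
tip("pics/s42.png")
E
```

```text
time: 29.65
tool_pos: [0.4307, 0.3054, 0.0895]
eef_rot: [0.708, 0.002, 0.706, -0.002]
wrist_force: [0.3, 0.6, 0.3]
finger_gap: 0.288
t 29.65 shift mm [ -2.2   0.6 -54.5] turn deg [-0.03  0.15  0.34] F [0.3 0.6 0.3] gap 24.6 q6 -1.17
```

View pics/w42.png

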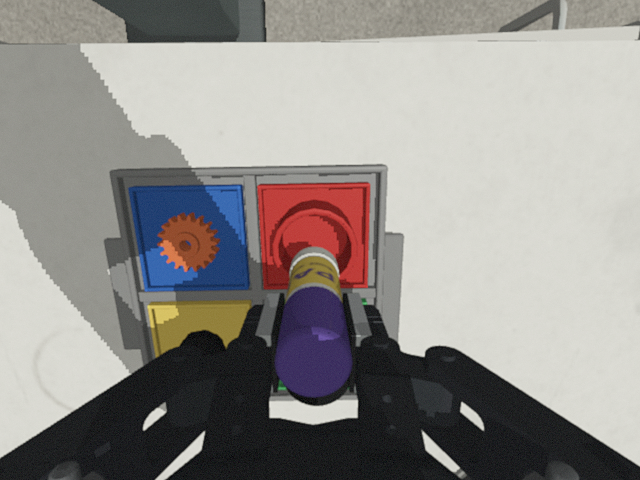

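View pics/s42.png

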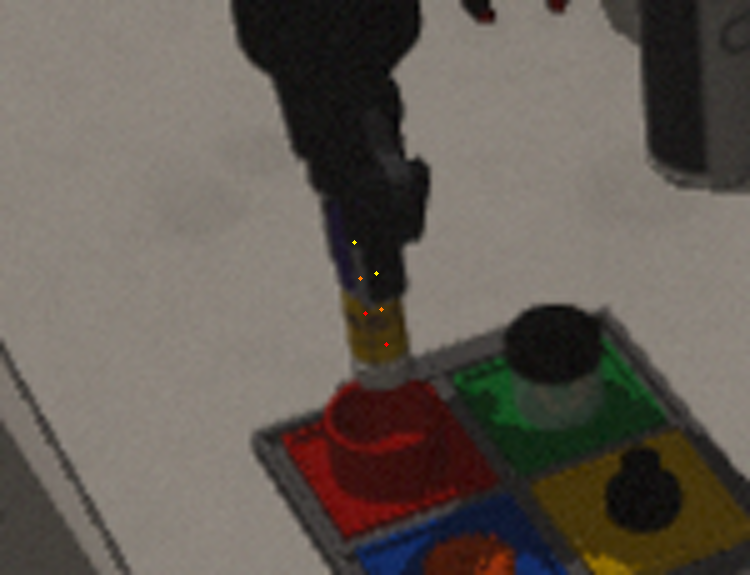

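```bash
python3 -m creep '[[[-2,0,-10,0,0,0.3,15],[-1,0,-10,0,0,0,15],[0,0,-5,0,0,0,15],[0,0,0,0,0,0,15],[0,0,0,0,0,0,15]]]'
python3 - <<'E'
from h import *
go(.4285,.306,.035)
w=snapshot("wrist")[:,:,::-1]
cv2.imwrite("pics/w43.png",w)
tip("pics/s43.png")
E
```

```text
time: 30.17
tool_pos: [0.4283, 0.3059, 0.0637]
eef_rot: [0.709, 0.001, 0.705, 0.001]
wrist_force: [-0.4, -0.3, -0.1]
finger_gap: 0.289
t 30.17 shift mm [  0.2   0.1 -28.7] turn deg [-0.1   0.32 -0.01] F [-0.4 -0.3 -0.1] gap 24.7 q6 -1.18
```

View pics/w43.png

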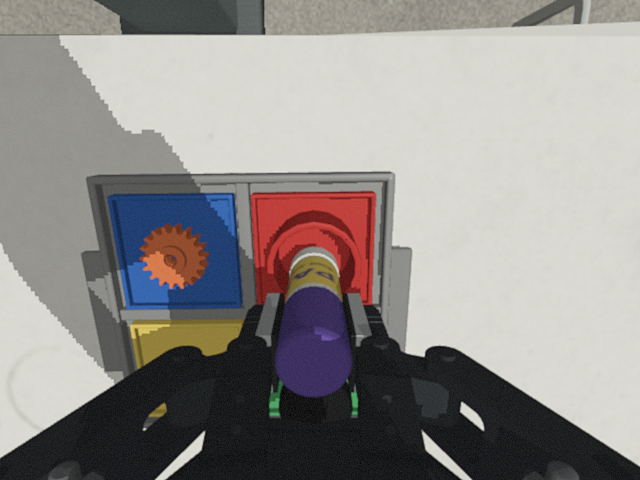

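View pics/s43.png

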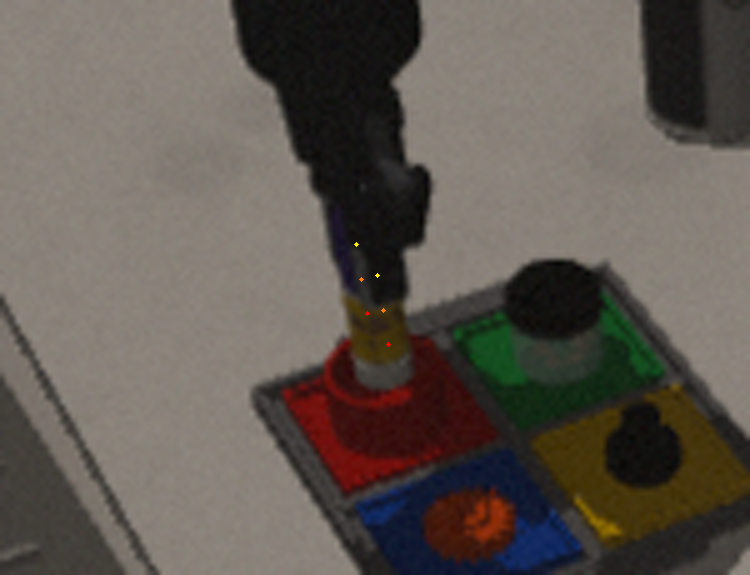

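Going in cleanly. Continue down.

```bash
python3 -m creep '[[[0,0,-9,0,0,0,15],[0,0,-8,0,0,0,15],[0,0,-6,0,0,0,15],[0,0,0,0,0,0,15],[0,0,0,0,0,0,15]]]'
python3 - <<'E'
from h import *
go(.4285,.306,.035)
E
```

```text
time: 30.68
tool_pos: [0.4291, 0.3062, 0.0391]
eef_rot: [0.71, 0.001, 0.705, 0.001]
wrist_force: [0.6, 1.0, -1.4]
finger_gap: 0.286
t 30.68 shift mm [-0.6 -0.2 -4.1] turn deg [-0.14  0.42 -0.01] F [ 0.6  1.  -1.4] gap 24.4 q6 -1.18
```

```bash
python3 -m creep '[[[-0.5,0,-3,0,0.4,0,15],[0,0,0,0,0,0,15],[0,0,0,0,0,0,15]]]'
python3 - <<'E'
from h import *
go(.4285,.306,.035)
tip("pics/s44.png")
E
```

```text
time: 30.93
tool_pos: [0.4285, 0.3062, 0.0357]
eef_rot: [0.707, 0.001, 0.707, 0.001]
wrist_force: [-0.0, 0.1, -0.6]
finger_gap: 0.287
t 30.93 shift mm [ 0.  -0.2 -0.7] turn deg [-0.13 -0.05 -0.01] F [-0.   0.1 -0.6] gap 24.5 q6 -1.18
```

View pics/s44.png

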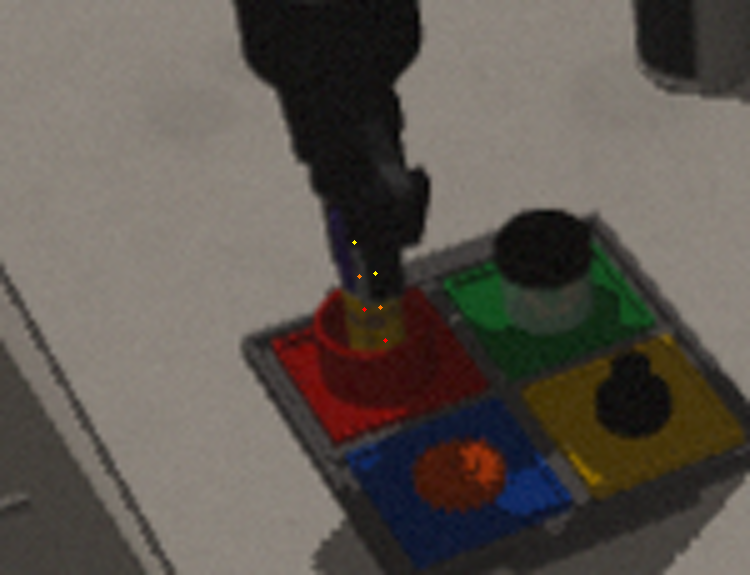

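```bash
python3 -m creep '[[[0,0,-1,0,0,0,15],[0,0,0,0,0,0,15],[0,0,0,0,0,0,28],[0,0,0,0,0,0,36],[0,0,0,0,0,0,42]]]'; python3 -m creep '[[[0,0,0,0,0,0,42],[0,0,0,0,0,0,44],[0,0,12,0,0,0,44],[0,0,20,0,0,0,44],[0,0,25,0,0,0,44]]]';python3 -m creep '[[[0,0,30,0,0,0,50],[0,0,30,0,0,0,50],[0,0,20,0,0,0,50],[0,0,0,0,0,0,50]]]'
python3 - <<'E'
from h import *
go(.4285,.306,.035)
w=snapshot("wrist")[:,:,::-1]
cv2.imwrite("pics/w45.png",w)
w=snapshot("scene")[:,:,::-1]
cv2.imwrite("pics/s45.png",cv2.resize(w[140:420,170:420],None,fx=2.1,fy=2.1,interpolation=2))
cv2.imwrite("pics/t45.png",snapshot("top")[:,:,::-1])
E
```

```text
time: 31.4
tool_pos: [0.4293, 0.3065, 0.0355]
eef_rot: [0.707, 0.001, 0.707, 0.001]
wrist_force: [0.8, -0.4, -1.0]
finger_gap: 0.491
time: 31.82
tool_pos: [0.4249, 0.3045, 0.0903]
eef_rot: [0.704, -0.0, 0.71, -0.0]
wrist_force: [0.5, 0.2, 0.1]
finger_gap: 0.513
time: 32.15
tool_pos: [0.4264, 0.3053, 0.182]
eef_rot: [0.706, 0.001, 0.708, 0.001]
wrist_force: [-0.2, 0.2, 0.9]
finger_gap: 0.582
t 32.15 shift mm [   2.1    0.7 -147. ] turn deg [-0.1  -0.11 -0.01] F [-0.2  0.2  0.9] gap 49.7 q6 -1.18
```

View pics/w45.png

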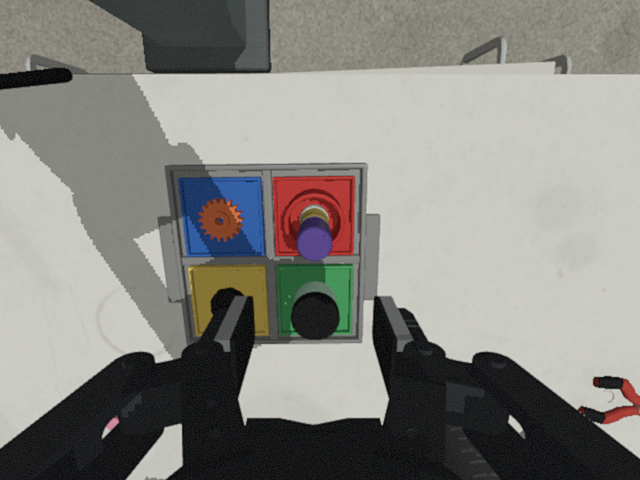

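View pics/s45.png

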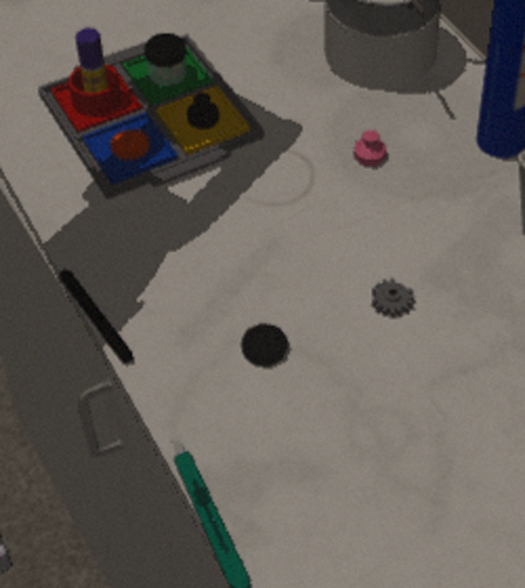

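View pics/t45.png

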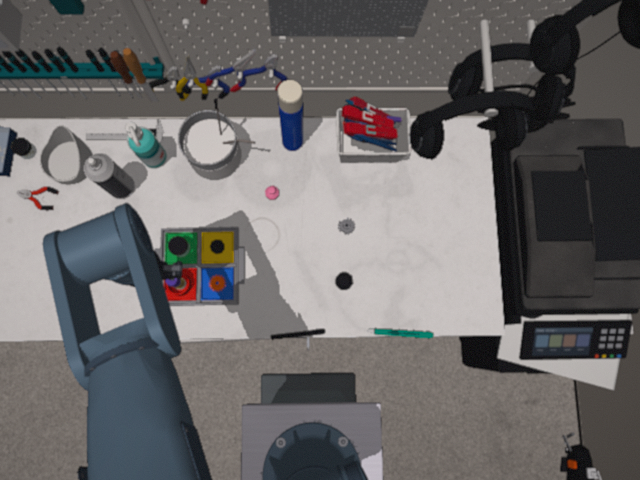

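All four parts are in place. In the top view the worn gear (346,226), the ribbed cap (344,281) and the pink knob (272,192) are where they started, and the gripper is clear. Handing in.

```bash
python3 -m creep '[[[0,0,0,0,0,0,50],[0,0,0,0,0,0,50]]]'; python3 -c "
from bench import bot
print(bot.sign_off())"
```

```text
time: 32.47
tool_pos: [0.422, 0.3033, 0.1739]
eef_rot: [0.702, -0.001, 0.712, -0.001]
wrist_force: [0.5, 0.1, 0.1]
finger_gap: 0.583
the job is handed in; nothing more can be done
None
```

The tray is packed and handed in at about 32.5 s. In the order asked, the gear went flat into blue, the clamp knob upright into yellow, the jar upright into green and the glue stick upright into the red tube.

**Last checks:** the wrist, scene and top pictures showed all four seated and released. The worn gear, ribbed cap and pink knob had not moved, and the gripper was open above the tray. The highest wrist force I read was about 19 N, a brief spike while re-gripping the gear.

**What disagreed:**
- **Fingertip height:** the tips stood about 30–36 mm above the reported TCP, not 8 mm ahead of it. I set the grasp and release heights from the pictures and from light contact instead.
- **Opening readings:** held parts read about 2–5 mm smaller than their stated sizes.
- **Drift:** moves ran off by a few mm, in the small hold just before hand-in too, so I corrected each step as I went.

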